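# Set the carving stand's head to its index mark

## Robot

A 6-joint arm with a two-finger parallel gripper is mounted at the origin on the work surface. World frame = base frame: x ahead of the robot, y to its left, z up, the work surface at z = 0. Lengths are in m, angles in degrees, forces in N, time in s.
With the tool pointing down it reaches from about 0.4 to 0.825 m from the base axis. Payload 7 kg.
Tool frame: the origin (TCP) lies at the very end of the fingers, on their centre line; the grasp point (between the pads) lies 19 mm behind it (ctrl.tcp_to_grasp is the distance from the TCP to the grasp point, in m); z points along the fingers, y is the direction in which the jaws open and shut (so a half turn about z gives the same grasp; the last joint's range is limited). The gripper opens to 88 mm and grips with 3 to 60 N. Pads are 19 mm wide; open, the fingers measure 130 mm over their backs; the gripper's body (78 mm by 193 mm) begins 47 mm behind the grasp point.
Start: joints at [90.247, 20.546, 0.682, 0, -70.136, -16.507], TCP at [0.189, 0.648, 0.227] pointing down, gripper open.
Joint ranges: [-176.03, 176.03], [-82.01, 121.73], [-58.28, 71.71], [-173.87, 95.51], [-174.79, -0.11], [-173.66, 173.66]. Speed limits (degrees/s): [136.94, 136.94, 172.46, 180, 180, 180].

## Interface

Orientations are given as [roll, pitch, yaw] about the fixed x, y, z axes, in that order (R = Rz(yaw) Ry(pitch) Rx(roll)).
In Python, from plant import ctrl gives the robot as it stands.
- The arm moves only by the tool jog_arm, never from a script. Its argument "commands" is a list of rows, each an object of numbers: "x", "y", "z": the shift along the tool's x, y, z in cm; "roll": the turn about the tool's z in rad. In form: [{"x": .., "y": .., "z": .., "roll": ..}, ...]. A call has 1 to 12 rows; each row shifts and turns the commanded pose from where the row before left it, along the tool's axes as they then stand; what a row does not reach is not made up. A row lasts 1/10 s, in which the tool goes at most 50 mm and 8.59 degrees, less where a joint would pass 70% of its speed; a pose out of reach is approached as far as the arm can. A call is refused whole if a number of a shift passes 5 or a number of a turn 0.15, either way. A call with a gripper value outside its range is refused whole. "gripper" is the finger opening in cm, from 0 to 8.76, set as the call begins (left out, the last holds). The fingers move at their own pace and stop on an object; the grip force is fixed at half the most. Time passes only in rows, so rows that do not move let the fingers close. It gives the time, the measured TCP pose, the force and the opening at its end, in the units of the state.
- ctrl.get_obs(): the state, without advancing time (a new reading comes with each control period).
- ctrl.snapshot(name): name is "side" or "top" or "wrist"; returns a dict with "image" (384x512x3 uint8, red, green, blue), "mtx" (3x3 intrinsics, pixels), "position" and "orientation" of the camera in the world; the wrist camera has in their place "hand_eye" (4x4, takes a point from camera to tool coordinates, whose origin is the TCP and whose axes are the flange's). Camera axes: x right, y up, looking along -z (the intrinsics and any distortion apply to the point x, -y, -z); pixel columns grow to the right and rows downward; lengths in m; the calibration is good to about 2 mm. A picture is of the moment at which its call begins: read the wrist's pose just before it. There is no depth.
- ctrl.close_job(): hands the job in, once; it reports no verdict.
Trained networks look in the newest picture that a camera, given by its name, has taken for a name from the list of things; names that differ only in an ending like _2 or _b are one class to them, and where a whole thing is asked for, a point or a joint stands for the part that bears it (a point fixed in the world has none). Each returns a list of dicts, best first, with "confidence" (0 to 1); they miss things now and then, are a little off and sometimes report something else, mostly with a low value. They report only what shows in the picture. A call takes as long as a camera call. They do not tell look-alikes from the thing itself.
- ctrl.search_frame(camera, query): "position" ([column, row] as shares, 0 to 1, of the picture: columns of its width, rows of its height, amid what is visible of it).
- ctrl.regions_of(camera, query): "mask" (384x512 bool, what is visible of it) and "position" ([column, row] as shares, 0 to 1, of the picture: columns of its width, rows of its height, amid what is visible of it).
The state is a dict: "clock": time; "joint_pos": joint angles; "qvel": joint speeds; "tau": joint torques, N m; "tool_pos": TCP position; "orientation": TCP orientation; "force": force on the tool from outside, world axes, zero at the start; "moment": the same for the moment, N m; "opening": finger opening in m.
Only numpy, scipy, OpenCV 4.12 (cv2) and the standard library are available. Lean on these libraries where they do the work, as an engineer would, in place of code of your own. Each camera call takes 0.05 s, during which the arm holds its last target.

## Task

Set the carving stand up for the next cut. First lift the tall finial out of the way of the stand's handle and stand it upright, fully on the round cork pad, without tipping it over; then loosen the stand's clamp wing fully, swing the head by its handle until its pointer lines up with the index mark on the rim, and turn the wing back to its tight stop so that the head is held there. Leave the other things on the bench where they are.

Things in the scene. Friction and masses are not known exactly. Their poses are not given: they have to be found in the camera images.
- finial: Loose turned pale-wood finial, upright on the bench beside the stand, in the path of its handle. 205 mm tall and top-heavy (about 0.16 kg, centre of mass about 135 mm up): round foot 44 mm across, thin stem 19 to 24 mm across, and a plain cylindrical bulb 56 mm across from 146 to 192 mm above the foot with a low dome on top. Grip the bulb (170 mm up). Origin: centre of its underside; z up.
- pad: Round cork pad, 110 mm across and 6 mm thick, fixed flat on the bench, left or right of the stand. Origin: centre of its underside (bench level); its top is 6 mm higher.
- stand: Carver's swivel stand bolted to the bench: dark round drum 190 mm across and 58 mm tall with a pale scale plate on top. Origin: on the head's upright pivot axis at bench level; z up; its -y side carries the clamp wing. A leaning boss on that side carries the wing, whose axis leans 30 degrees from vertical, out towards -y of the stand.
- head (a joint): Swing of the head about the upright pivot, rad, positive counter-clockwise from above, stops at -0.8 and 0.8; 0 with handle along the stand's +y, pointer along +x. Locked while the clamp is tight; loose, it turns with about 0.15 Nm and stays put. Head: steel disc 120 mm across (62 to 80 mm high), column and sloping board, to 230 mm high, within 80 mm of the pivot, opposite the pointer.
- handle (a point): On the head's handle: upright round steel post 16 mm across, 140 mm from the pivot, top 150 mm above the bench, standing on a flat arm whose top is 90 mm above the bench. The point is on the post's axis, 130 mm above the bench.
- pointer (a point): Tip of the head's steel pointer, a short blade lying 70 mm above the bench over the scale, 83 mm from the pivot, on the side 90 degrees clockwise from the handle (seen from above). Its x axis points straight out from the pivot through the pointer.
- index: Index mark: a small upright steel tab clamped on the rim of the stand's drum, 92 to 105 mm from the pivot, 37 to 71 mm above the bench, fixed. Origin: on the pivot axis at bench level (the same point as the stand's origin); its x axis points straight out from the pivot through the tab. The head is at the mark when the pointer's x axis and this x axis agree.
- clamp (a joint): Turn of the clamp wing about its leaning axis, rad: 0 is the tight stop, 1.3 the fully loose stop; it grows counter-clockwise as seen looking at the wing from outside, down along its axis. Starts tight. Stiff (0.3 Nm), stays where it is left. The head is held from 0 to about 0.6 and free above 0.9.
- wing (a point): Centre of the clamp's wing grip: black bar 54 mm long, 14 mm thick and 30 mm deep along the axis (15 mm either side of this point), 105 mm from the pivot and 95 mm above the bench. z: outward along the clamp's axis (30 degrees from vertical); x: along the bar's length; y: across its thickness. It turns with the wing.
- gouge_a: Carving gouge with a wooden handle, about 210 mm long, lying on the bench; bystander. Origin: at the joint of handle and blade, underside.
- gouge_b: Another gouge, about 200 mm long, lying on the bench on the robot's side of the stand; bystander. Origin: at the joint of handle and blade, underside.
- gouge_c: Another gouge, about 220 mm long, lying on the bench; bystander. Origin: at the joint of handle and blade, underside.
- mallet: Round carver's mallet standing on its 84 mm wide head, handle up, 207 mm tall; bystander. Origin: centre of its underside.
- offcut: Small block of pale wood, 75 x 45 x 30 mm; bystander. Origin: centre of its underside.
- square: Try square with a 90 mm wooden stock and a 120 mm steel blade, lying flat; bystander. Origin: centre of the stock's underside.
Mind the look-alikes: they are no part of the job. Leave any green look-alike of the finial alone.

How it is judged:
By the outcome, as a careful person would: the job done as asked, in the order asked, and still so for the second after the job is handed in, with the robot touching nothing.
It also fails if it takes over 72 s, if anything falls off the work surface, if the arm or the gripper's body presses on something with over 40 N, if the wrist force passes 120 N, or if a joint passes its speed limit or range.

## Working session

There is one attempt and no reset: what is moved stays moved. The work goes in short steps, Python scripts to look and compute and a tool call to move; the robot and the scene stay as the last step left them, time stands still between calls to the robot, and variables do not carry over. Pictures are saved under pics/ and viewed, and the job is handed in when it is done.

Besides the shell and the picture viewer there is one more tool, called after ">>>" as name([rows], argument=value, ...), one row to a line, values as JSON. jog_arm: Moves the arm, as the interface text tells. Its arguments: {"type":"object","properties":{"commands":{"type":"array"},"gripper":{"type":"number"}},"required":["commands"]}

```bash
ls; mkdir -p pics; cat > h.py <<'E'
import numpy as np, cv2
from scipy.spatial.transform import Rotation as R
from plant import ctrl
def snap(n,f):
    s=ctrl.snapshot(n); cv2.imwrite('pics/'+f,cv2.cvtColor(s['image'],cv2.COLOR_RGB2BGR)); return s
E
python3 - <<'E'
from h import *
o=ctrl.get_obs(); print(o)
for n in ('side','top','wrist'):
    s=snap(n,n+'0.png'); print(n,{k:v for k,v in s.items() if k!='image'})
E
```

```text
pics
{'clock': 0.0, 'joint_pos': array([ 9.02466466e+01,  2.05921751e+01,  6.33823459e-01, -1.84664723e-02,
       -7.01374281e+01, -1.65068005e+01]), 'qvel': array([0.01213297, 0.01350491, 0.04194055, 0.02964237, 0.05969733,
       0.07475774]), 'tau': array([-2.94898982e-04, -5.82719994e+01,  2.93051541e+01,  6.99695393e+00,
        6.97085430e-03, -1.56166111e-04]), 'tool_pos': array([0.18889974, 0.64751379, 0.22561993]), 'orientation': array([ 1.79903235e+02, -1.05720472e-02, -1.62664337e+01]), 'force': array([0.47093588, 0.13875979, 0.20853753]), 'moment': array([-0.0106109 ,  0.01189381,  0.01328111]), 'opening': 0.08757741920532724}
side {'mtx': array([[410.96186722,   0.        , 260.20614603],
       [  0.        , 410.96186722, 191.45319861],
       [  0.        ,   0.        ,   1.        ]]), 'position': array([ 0.11480693, -0.94169877,  0.93999798]), 'orientation': array([ 51.21741008,  -1.33190268, -21.48080329])}
top {'mtx': array([[363.90951378,   0.        , 249.40214917],
       [  0.        , 363.90951378, 190.15697246],
       [  0.        ,   0.        ,   1.        ]]), 'position': array([0.43770602, 0.02768877, 1.18119766]), 'orientation': array([  3.30309671,  -0.75331877, -91.14359451])}
wrist {'mtx': array([[277.5492847 ,   0.        , 254.11137064],
       [  0.        , 277.5492847 , 186.47880205],
       [  0.        ,   0.        ,   1.        ]]), 'hand_eye': array([[ 5.72053897e-04,  9.60969127e-01,  2.76655036e-01,
         7.53383466e-02],
       [ 9.99999713e-01, -6.86980238e-04,  3.18494353e-04,
         8.87793482e-05],
       [ 4.96119783e-04,  2.76654774e-01, -9.60969245e-01,
        -1.57478899e-01],
       [ 0.00000000e+00,  0.00000000e+00,  0.00000000e+00,
         1.00000000e+00]])}
```

View images.

View pics/side0.png

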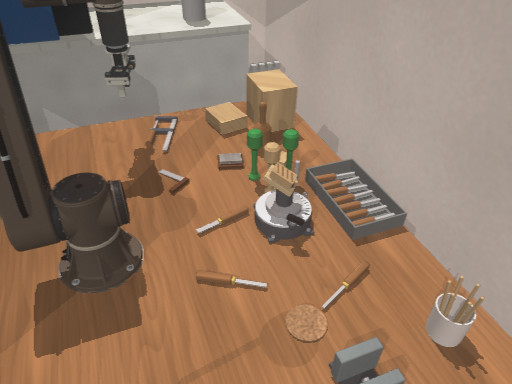

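View pics/top0.png

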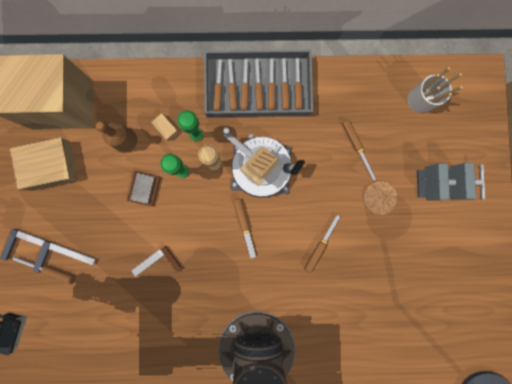

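View pics/wrist0.png

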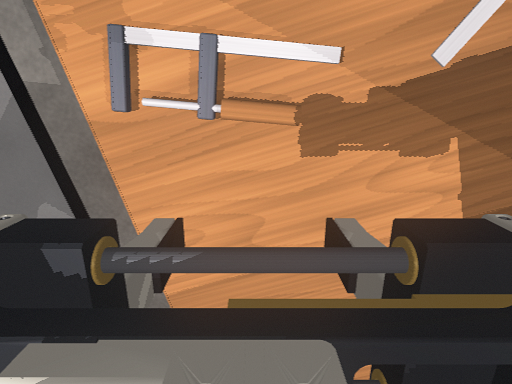

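```bash
python3 - <<'E'
import cv2
t=cv2.imread('pics/top0.png'); s=cv2.imread('pics/side0.png')
cv2.imwrite('pics/top0c.png',cv2.resize(t[95:215,150:310],None,fx=5,fy=5,interpolation=cv2.INTER_CUBIC))
cv2.imwrite('pics/side0c.png',cv2.resize(s[120:245,235:335],None,fx=4.8,fy=4.8,interpolation=cv2.INTER_CUBIC))
E
```

```text
(no output)
```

View pics/top0c.png

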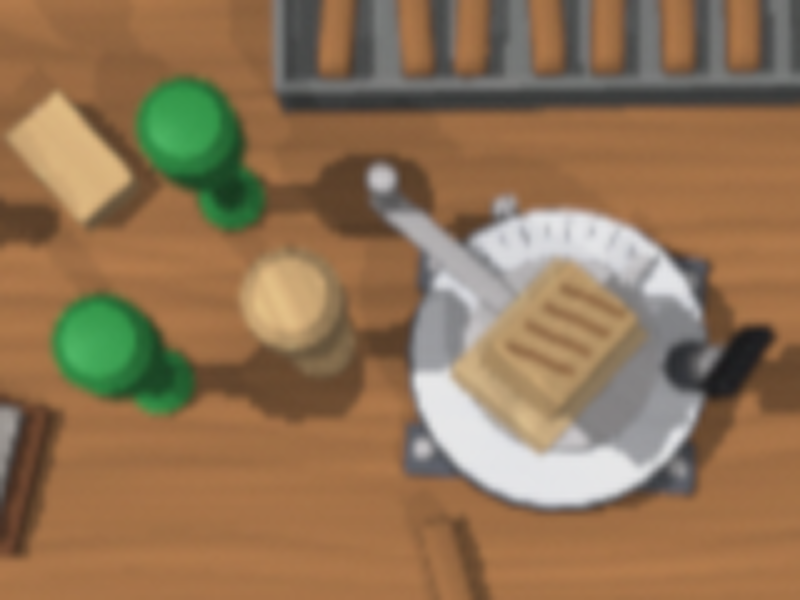

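View pics/side0c.png

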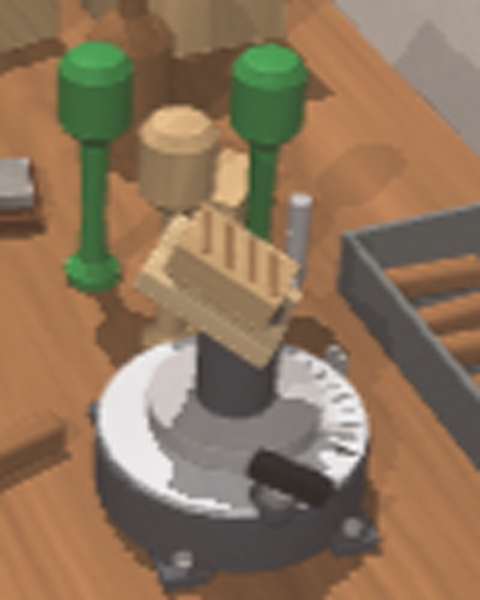

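```bash
cat >> h.py <<'E'
def cam(s,o=None):
    if 'hand_eye' in s:
        T=np.eye(4);T[:3,:3]=R.from_euler('xyz',o['orientation'],degrees=True).as_matrix();T[:3,3]=o['tool_pos']
        T=T@s['hand_eye'];return T[:3,:3],T[:3,3],s['mtx']
    return R.from_euler('xyz',s['orientation'],degrees=True).as_matrix(),np.array(s['position']),s['mtx']
def proj(c,p):
    q=(np.atleast_2d(p)-c[1])@c[0]; d=-q[:,2]
    return np.c_[c[2][0,2]+c[2][0,0]*q[:,0]/d, c[2][1,2]-c[2][1,1]*q[:,1]/d]
def ray(c,uv):
    d=np.array([(uv[0]-c[2][0,2])/c[2][0,0],-(uv[1]-c[2][1,2])/c[2][1,1],-1.])
    return c[0]@d
def atz(c,uv,z):
    d=ray(c,uv); return c[1]+d*(z-c[1][2])/d[2]
def tri(cs,uvs):
    A=np.zeros((3,3));b=np.zeros(3)
    for c,uv in zip(cs,uvs):
        d=ray(c,uv);d/=np.linalg.norm(d);M=np.eye(3)-np.outer(d,d);A+=M;b+=M@c[1]
    return np.linalg.solve(A,b)
E
python3 - <<'E'
from h import *
import pickle
C={}
M={}
for n in ('side','top'):
    s=ctrl.snapshot(n);C[n]=cam(s)
    for q in ('finial','pad','stand','head','handle','pointer','index','clamp','wing','gouge_b'):
        try:
            r=ctrl.regions_of(n,q)
            for k in r[:3]:
                m=k['mask'];ys,xs=np.nonzero(m)
                print(n,q,round(k['confidence'],2),np.round(np.array(k['position'])*[512,384],1),m.sum(),xs.min(),xs.max(),ys.min(),ys.max())
            M[n,q]=[(k['confidence'],k['mask'],np.array(k['position'])*[512,384]) for k in r]
        except Exception as e: print(n,q,e)
pickle.dump((C,M),open('m.pkl','wb'))
E
```

```text
side finial 0.69 [271.6 151. ] 346 264 280 143 191
side finial 0.65 [254.  146.2] 510 247 263 129 180
side finial 0.63 [291.2 144. ] 351 283 298 130 168
side pad 0.56 [303.7 324. ] 1138 286 327 306 341
side pad 0.35 [352.5 279.4] 382 323 369 261 307
side stand 0.6 [280.3 208.7] 3168 254 313 162 241
side head 0.82 [282.3 194.4] 1541 264 307 160 216
side handle 0.97 [283.  191.2] 1615 263 307 160 217
side pointer 0.84 [282.2 192.8] 1537 264 306 161 217
side index 0.34 [284.1 157.9] 91 279 286 152 165
side clamp 0.59 [295.7 218.8] 159 287 304 214 225
side wing 0.43 [296.8 221. ] 141 287 304 214 224
side gouge_b 0.61 [228.8 217.6] 392 198 248 206 232
side gouge_b 0.58 [355.1 275.2] 362 323 368 262 307
side gouge_b 0.56 [219.4 280.9] 582 196 265 271 286
top finial 0.98 [187.5 126.2] 464 177 201 112 140
top finial 0.9 [209.5 158.7] 441 198 220 144 170
top finial 0.63 [173.5 166.8] 483 160 188 154 177
top stand 0.7 [261.3 166.2] 3358 224 305 128 197
top stand 0.62 [167.9 128.8] 360 152 176 115 140
top head 0.71 [256.8 162.7] 1524 224 281 128 185
top handle 0.96 [260.9 164.1] 1469 224 281 128 186
top pointer 0.7 [257.2 163.4] 1432 224 281 128 185
top clamp 0.5 [295.5 164.1] 158 288 304 160 174
top wing 0.42 [296.8 167.7] 164 288 304 160 175
top gouge_b 0.83 [318.6 250.2] 447 304 338 216 272
top gouge_b 0.68 [358.  140.6] 381 342 374 120 178
```

```bash
python3 - <<'E'
from h import *
import pickle
C,M=pickle.load(open('m.pkl','rb'))
t,s=C['top'],C['side']
print('pivot top',atz(t,(262,166.6),.058))
print('pad top',atz(t,(380.5,197),.006),'side',atz(s,(306,322.5),.006))
print('finial top bulb',atz(t,(208,155.4),.19),'foot',atz(t,(216,165.5),.004))
print('handle top',atz(t,(226.2,130.8),.15)); print('index',atz(t,(250.6,136.4),.071))
print('wing',atz(t,(297.5,167.5),.108))
print('post tri',tri([t,s],[(226.2,130.8),(235+300/4.8,120+199/4.8)]))
print('wing tri',tri([t,s],[(297.5,167.5),(235+292/4.8,120+474/4.8)]))
print('index tri',tri([t,s],[(250.6,136.4),(235+336/4.8,120+352/4.8)]))
print('bulbtop tri',tri([t,s],[(208,155.4),(235+178/4.8,120+128/4.8)]))
E
```

```text
pivot top [ 0.574726   -0.02894408  0.058     ]
pad top [ 0.47479077 -0.41429047  0.006     ] side [ 0.47347238 -0.41555869  0.006     ]
finial top bulb [0.59217972 0.12502372 0.19      ] foot [0.5876494  0.11777871 0.004     ]
handle top [0.66841693 0.07597251 0.15      ]
index [0.66735925 0.00481045 0.071     ]
wing [ 0.56400447 -0.13184178  0.108     ]
post tri [0.66961016 0.07560669 0.14949459]
wing tri [ 0.56712654 -0.13396338  0.09939174]
index tri [0.67039457 0.00403007 0.06462013]
bulbtop tri [0.59323271 0.12376835 0.19581641]
```

```bash
python3 - <<'E'
from h import *
import pickle
C,M=pickle.load(open('m.pkl','rb'))
t,s=C['top'],C['side']
f=lambda x,y:(150+x/5,95+y/5)
g=lambda x,y:(235+x/4.8,120+y/4.8)
print('gA',atz(t,f(188,128),.195),'gB',atz(t,f(102,343),.195))
print('gA tri',tri([t,s],[f(188,128),g(268,68)]),'gB',tri([t,s],[f(102,343),g(96,64)]))
print('mallet',atz(t,(103,127),.2))
# board corners: top image vs side
for n,a,b in [('A hi-far',(563,258),(300,290)),('left',(455,370),(140,275)),('bottom',(543,450),(262,362)),('right',(648,335),(300,295)),('top',(563,258),(205,208))]:
    print(n,tri([t,s],[f(*a),g(*b)])-[.5747,-.029,0])
E
```

```text
gA [0.68839255 0.17902928 0.195     ] gB [0.57078073 0.22688565 0.195     ]
gA tri [0.6893884  0.17890297 0.1941254 ] gB [0.5721907  0.2267427  0.19366235]
mallet [0.67334545 0.40749931 0.2       ]
A hi-far [0.04590425 0.00177918 0.15508448]
left [-0.0272186   0.06848755  0.1404173 ]
bottom [-0.02431363 -0.00231997  0.11563233]
right [ 0.00663204 -0.04618413  0.19411567]
top [0.00746796 0.01394626 0.227172  ]
```

>>> jog_arm([
  {"z": -0.8,"roll": 0.1284},
  {"z": -0.8,"roll": 0.1284},
  {"z": -0.8,"roll": 0.1284},
  {"z": -0.8,"roll": 0.1284},
  {"z": -0.8,"roll": 0.1284},
  {"z": -0.8,"roll": 0.1284},
  {"z": -0.8,"roll": 0.1284},
  {"z": -0.8,"roll": 0.1284},
  {"z": -0.8,"roll": 0.1284},
  {"z": -0.8,"roll": 0.1284},
  {"z": 0},
], gripper=8.76)

```text
validation failed for argument at $.co...
```

>>> jog_arm([
  {"x": 0,"y": 0,"z": -0.8,"roll": 0.128},
  {"x": 0,"y": 0,"z": -0.8,"roll": 0.128},
  {"x": 0,"y": 0,"z": -0.8,"roll": 0.128},
  {"x": 0,"y": 0,"z": -0.8,"roll": 0.128},
  {"x": 0,"y": 0,"z": -0.8,"roll": 0.128},
  {"x": 0,"y": 0,"z": -0.8,"roll": 0.128},
  {"x": 0,"y": 0,"z": -0.8,"roll": 0.128},
  {"x": 0,"y": 0,"z": -0.8,"roll": 0.128},
  {"x": 0,"y": 0,"z": -0.8,"roll": 0.128},
  {"x": 0,"y": 0,"z": -0.8,"roll": 0.128},
  {"x": 0,"y": 0,"z": 0,"roll": 0},
], gripper=8.76)

```text
clock: 2.35
tool_pos: [0.1892, 0.6485, 0.3079]
orientation: [-180.0, 0.1, -89.7]
force: [0.2, 0.2, -0.4]
opening: 0.0877
```

>>> jog_arm([
  {"x": 3.6,"y": -2.8,"z": 0,"roll": 0},
  {"x": 3.6,"y": -2.8,"z": 0,"roll": 0},
  {"x": 3.6,"y": -2.8,"z": 0,"roll": 0},
  {"x": 3.6,"y": -2.8,"z": 0,"roll": 0},
  {"x": 3.6,"y": -2.8,"z": 0,"roll": 0},
  {"x": 3.6,"y": -2.8,"z": 0,"roll": 0},
  {"x": 3.6,"y": -2.8,"z": 0,"roll": 0},
  {"x": 3.6,"y": -2.8,"z": 0,"roll": 0},
  {"x": 3.6,"y": -2.8,"z": 0,"roll": 0},
  {"x": 3.6,"y": -2.8,"z": 0,"roll": 0},
  {"x": 3.6,"y": -2.8,"z": 0,"roll": 0},
  {"x": 3.6,"y": -2.8,"z": 0,"roll": 0},
])

```text
clock: 3.55
tool_pos: [0.5287, 0.2166, 0.3064]
orientation: [-180.0, 0.0, -89.3]
force: [-0.0, 0.7, 0.1]
opening: 0.0877
```

>>> jog_arm([
  {"x": 3.1,"y": -2.3,"z": 0,"roll": 0},
  {"x": 3.1,"y": -2.3,"z": 0,"roll": 0},
  {"x": 3.1,"y": -2.1,"z": 0,"roll": 0},
  {"x": 0,"y": 0,"z": 0,"roll": 0},
  {"x": 0,"y": 0,"z": 0,"roll": 0},
])

```text
clock: 4.05
tool_pos: [0.5958, 0.1249, 0.3058]
orientation: [179.9, -0.0, -89.6]
force: [-0.5, -0.0, 0.3]
opening: 0.0878
```

```bash
python3 - <<'E'
from h import *
o=ctrl.get_obs(); s=snap('wrist','w1.png'); print(o['tool_pos'],o['orientation'],o['joint_pos'])
c=cam(s,o)
print(proj(c,[[.592,.122,.19],[.592,.122,.205],[.5747,-.029,.058],o['tool_pos']]))
E
```

```text
[0.59578994 0.12489907 0.30575321] [ 1.79940015e+02 -1.72532900e-02 -8.95509202e+01] [ 3.01955724e+01  1.21095618e+01 -7.48744222e-01 -1.51591170e-02
 -7.72023355e+01 -2.97431360e+01]
[[258.33885578 180.15443562]
 [258.56493654 184.12317871]
 [271.39245874  44.50494129]
 [254.88760283 232.32878336]]
```

View pics/w1.png

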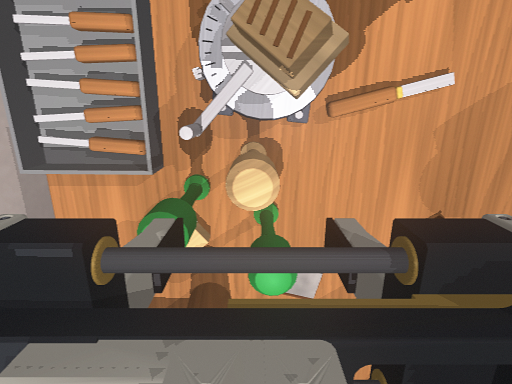

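```bash
python3 - <<'E'
from h import *
o=ctrl.get_obs(); s=ctrl.snapshot('wrist'); c=cam(s,o)
im=cv2.cvtColor(s['image'],cv2.COLOR_RGB2BGR)
for (x,y,col) in [(.592,.122,(0,0,255)),(.597,.125,(255,0,0))]:
    a=np.linspace(0,6.28,60)
    for z,r in [(.192,.028),(.146,.028),(.0,.022)]:
        p=proj(c,np.c_[x+r*np.cos(a),y+r*np.sin(a),0*a+z]); cv2.polylines(im,[np.int32(p*16)],True,col,1,cv2.LINE_AA,4)
for p in [[.6684,.076,.15],[.6674,.0048,.071]]:
    q=proj(c,p)[0]; cv2.drawMarker(im,tuple(np.int32(q)),(0,255,255),0,8)
a=np.linspace(0,6.28,60)
p=proj(c,np.c_[.5747+.095*np.cos(a),-.029+.095*np.sin(a),0*a+.058]); cv2.polylines(im,[np.int32(p*16)],True,(255,0,0),1,cv2.LINE_AA,4)
cv2.imwrite('pics/w1o.png',cv2.resize(im[0:230,150:370],None,fx=2.6,fy=2.6,interpolation=cv2.INTER_CUBIC))
E
```

```text
(no output)
```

View pics/w1o.png

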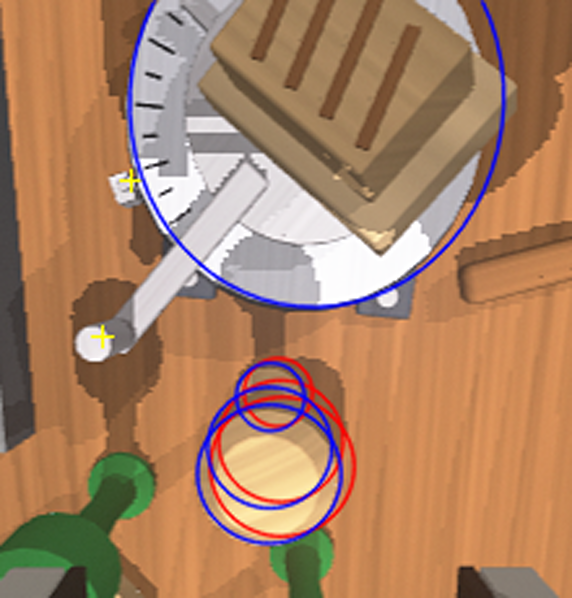

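>>> jog_arm([
  {"x": 0.1,"y": -0.05,"z": 2,"roll": 0},
  {"x": 0,"y": 0,"z": 2,"roll": 0},
  {"x": 0,"y": 0,"z": 2,"roll": 0},
  {"x": 0,"y": 0,"z": 2,"roll": 0},
  {"x": 0,"y": 0,"z": 2,"roll": 0},
  {"x": 0,"y": 0,"z": 2,"roll": 0},
  {"x": 0,"y": 0,"z": 1.7,"roll": 0},
  {"x": 0,"y": 0,"z": 1,"roll": 0},
  {"x": 0,"y": 0,"z": 0,"roll": 0},
  {"x": 0,"y": 0,"z": 0,"roll": 0},
])

```text
clock: 5.15
tool_pos: [0.5964, 0.1254, 0.1603]
orientation: [-180.0, 0.0, -89.5]
force: [0.6, 0.3, 1.5]
opening: 0.0878
```

```bash
python3 - <<'E'
from h import *
o=ctrl.get_obs(); s=snap('wrist','w2.png'); print(o['tool_pos'],o['orientation'],o['force'])
snap('side','s2.png')
E
```

```text
[0.59637374 0.12544541 0.16028515] [-1.79955918e+02  4.14167163e-03 -8.95173934e+01] [0.64162067 0.32075259 1.53504915]
```

View pics/w2.png

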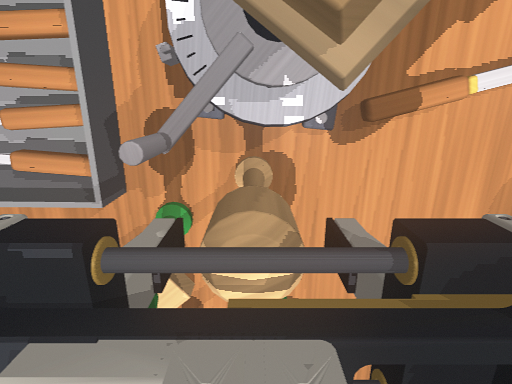

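View pics/s2.png

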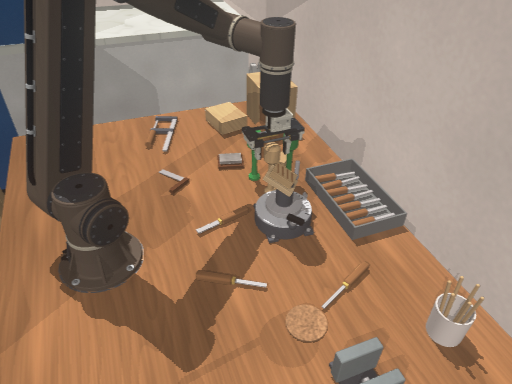

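```bash
python3 - <<'E'
from h import *
o=ctrl.get_obs(); s=ctrl.snapshot('wrist'); c=cam(s,o)
im=cv2.cvtColor(s['image'],cv2.COLOR_RGB2BGR)
for (x,y,col) in [(.5965,.124,(0,0,255))]:
    a=np.linspace(0,6.28,60)
    for z,r in [(.192,.028),(.146,.028),(.0,.022)]:
        p=proj(c,np.c_[x+r*np.cos(a),y+r*np.sin(a),0*a+z]); cv2.polylines(im,[np.int32(p*16)],True,col,1,cv2.LINE_AA,4)
cv2.imwrite('pics/w2o.png',cv2.resize(im[130:320,150:370],None,fx=3,fy=3,interpolation=cv2.INTER_CUBIC))
E
```

```text
(no output)
```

View pics/w2o.png

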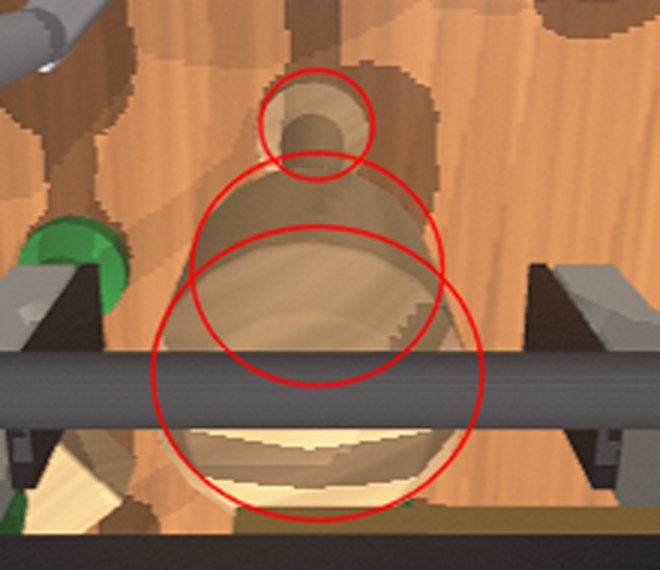

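>>> jog_arm([
  {"x": -0.15,"y": -0.1,"z": 0,"roll": 0},
  {"x": 0,"y": 0,"z": 0,"roll": 0},
  {"x": 0,"y": 0,"z": 0,"roll": 0},
])

```text
clock: 5.6
tool_pos: [0.5973, 0.1263, 0.1598]
orientation: [-180.0, 0.0, -89.6]
force: [0.6, -0.4, -0.0]
opening: 0.0877
```

>>> jog_arm([
  {"x": 0,"y": 0,"z": 0,"roll": 0},
  {"x": 0,"y": 0,"z": 0,"roll": 0},
  {"x": 0,"y": 0,"z": 0,"roll": 0},
  {"x": 0,"y": 0,"z": 0,"roll": 0},
  {"x": 0,"y": 0,"z": 0,"roll": 0},
  {"x": 0,"y": 0,"z": 0,"roll": 0},
  {"x": 0,"y": 0,"z": 0,"roll": 0},
  {"x": 0,"y": 0,"z": 0,"roll": 0},
], gripper=4.5)

```text
clock: 6.4
tool_pos: [0.5972, 0.1263, 0.1595]
orientation: [180.0, -0.0, -89.6]
force: [0.6, -0.1, -1.8]
opening: 0.0554
```

>>> jog_arm([
  {"x": 0,"y": 0,"z": -0.5,"roll": 0},
  {"x": 0,"y": 0,"z": -1,"roll": 0},
  {"x": 0,"y": 0,"z": -1.5,"roll": 0},
  {"x": 0,"y": 0,"z": -2,"roll": 0},
  {"x": 0,"y": 0,"z": -2,"roll": 0},
  {"x": 0,"y": 0,"z": -2,"roll": 0},
  {"x": 0,"y": 0,"z": -2,"roll": 0},
  {"x": 0,"y": 0,"z": -2,"roll": 0},
  {"x": 0,"y": 0,"z": -1.5,"roll": 0},
  {"x": 0,"y": 0,"z": -1,"roll": 0},
  {"x": 0,"y": 0,"z": -0.5,"roll": 0},
])

```text
clock: 7.5
tool_pos: [0.5973, 0.1264, 0.321]
orientation: [-179.9, 0.0, -89.6]
force: [0.1, 0.4, -2.2]
opening: 0.0551
```

>>> jog_arm([
  {"x": 0,"y": 0.6,"z": 0,"roll": 0},
  {"x": 0,"y": 1.2,"z": 0,"roll": 0},
  {"x": 0,"y": 1.8,"z": 0,"roll": 0},
  {"x": 0.2,"y": 2.1,"z": 0,"roll": 0},
  {"x": 0.8,"y": 2,"z": 0,"roll": 0},
  {"x": 1.4,"y": 1.8,"z": 0,"roll": 0},
  {"x": 1.8,"y": 1.5,"z": 0,"roll": 0},
  {"x": 2.2,"y": 1.3,"z": 0,"roll": 0},
  {"x": 2.4,"y": 1,"z": 0,"roll": 0},
  {"x": 2.4,"y": 0.9,"z": 0,"roll": 0},
  {"x": 2.4,"y": 0.8,"z": 0,"roll": 0},
  {"x": 2.4,"y": 0.7,"z": 0,"roll": 0},
])

```text
clock: 8.7
tool_pos: [0.4398, -0.0363, 0.3192]
orientation: [180.0, 0.0, -89.6]
force: [0.9, -0.2, -1.5]
opening: 0.0552
```

>>> jog_arm([
  {"x": 2.8,"y": 0,"z": 0,"roll": 0},
  {"x": 2.8,"y": 0,"z": 0,"roll": 0},
  {"x": 2.8,"y": 0,"z": 0,"roll": 0},
  {"x": 2.8,"y": -0.3,"z": 0,"roll": 0},
  {"x": 2.8,"y": -0.3,"z": 0,"roll": 0},
  {"x": 2.8,"y": -0.3,"z": 0,"roll": 0},
  {"x": 2.8,"y": -0.3,"z": 0,"roll": 0},
  {"x": 2.8,"y": -0.3,"z": 0,"roll": 0},
  {"x": 2.8,"y": -0.3,"z": 0,"roll": 0},
  {"x": 2.8,"y": -0.3,"z": 0,"roll": 0},
  {"x": 2.8,"y": -0.3,"z": 0,"roll": 0},
  {"x": 2.0,"y": -0.3,"z": 0,"roll": 0},
])

```text
clock: 9.9
tool_pos: [0.4693, -0.3642, 0.3188]
orientation: [179.9, 0.0, -89.7]
force: [-0.0, 0.4, -1.6]
opening: 0.0551
```

Near the pad; look before finishing the approach.

>>> jog_arm([
  {"x": 1.3,"y": 0,"z": 0,"roll": 0},
  {"x": 0.7,"y": 0,"z": 0,"roll": 0},
  {"x": 0,"y": 0,"z": 0,"roll": 0},
  {"x": 0,"y": 0,"z": 0,"roll": 0},
])

```text
clock: 10.3
tool_pos: [0.4705, -0.382, 0.3197]
orientation: [-180.0, 0.0, -89.6]
force: [-0.3, -0.4, -1.8]
opening: 0.0552
```

```bash
python3 - <<'E'
from h import *
o=ctrl.get_obs(); s=snap('wrist','w3.png'); print(o['tool_pos'],o['orientation'])
snap('side','s3.png')
c=cam(s,o); im=cv2.imread('pics/w3.png'); a=np.linspace(0,6.28,80)
for (x,y,col) in [(.474,-.415,(0,0,255)),(.477,-.412,(255,0,0))]:
    p=proj(c,np.c_[x+.055*np.cos(a),y+.055*np.sin(a),0*a+.006]); cv2.polylines(im,[np.int32(p*16)],True,col,1,cv2.LINE_AA,4)
cv2.imwrite('pics/w3o.png',im)
E
```

```text
[ 0.4704796  -0.38203704  0.31965189] [-1.79994296e+02  9.88845998e-03 -8.95924961e+01]
```

View pics/w3o.png

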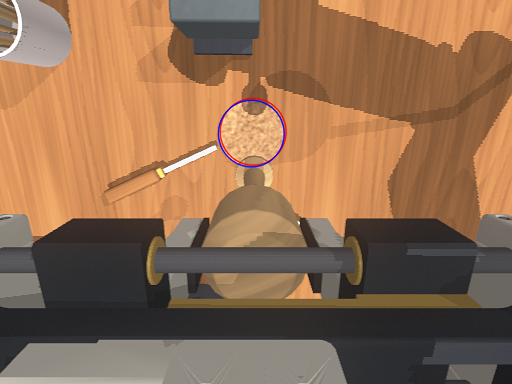

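View pics/s3.png

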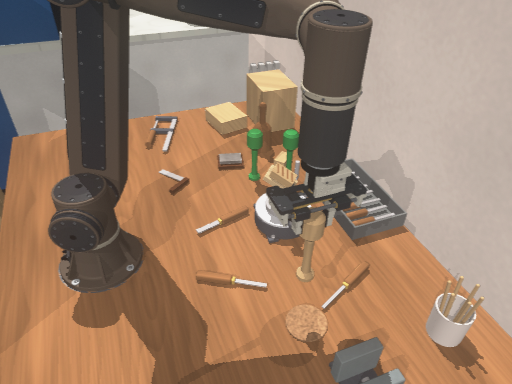

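>>> jog_arm([
  {"x": 0.7,"y": -0.1,"z": 0,"roll": 0},
  {"x": 1,"y": -0.2,"z": 0,"roll": 0},
  {"x": 0.9,"y": -0.2,"z": 0,"roll": 0},
  {"x": 0.55,"y": -0.1,"z": 0,"roll": 0},
  {"x": 0,"y": 0,"z": 1,"roll": 0},
  {"x": 0,"y": 0,"z": 2,"roll": 0},
  {"x": 0,"y": 0,"z": 2,"roll": 0},
  {"x": 0,"y": 0,"z": 2,"roll": 0},
  {"x": 0,"y": 0,"z": 2,"roll": 0},
  {"x": 0,"y": 0,"z": 2,"roll": 0},
  {"x": 0,"y": 0,"z": 1.2,"roll": 0},
  {"x": 0,"y": 0,"z": 0.8,"roll": 0},
])

```text
clock: 11.6
tool_pos: [0.4764, -0.4138, 0.188]
orientation: [179.9, 0.0, -89.6]
force: [0.4, 0.8, -1.4]
opening: 0.0553
```

>>> jog_arm([
  {"x": 0,"y": 0,"z": 0.6,"roll": 0},
  {"x": 0,"y": 0,"z": 0.5,"roll": 0},
  {"x": 0,"y": 0,"z": 0.5,"roll": 0},
  {"x": 0,"y": 0,"z": 0,"roll": 0},
  {"x": 0,"y": 0,"z": 0,"roll": 0},
  {"x": 0,"y": 0,"z": 0,"roll": 0},
])

```text
clock: 12.2
tool_pos: [0.4772, -0.4142, 0.1741]
orientation: [-180.0, -0.0, -89.6]
force: [-0.2, -0.2, -0.8]
opening: 0.0554
```

```bash
python3 - <<'E'
from h import *
o=ctrl.get_obs(); s=snap('wrist','w4.png'); print(o['tool_pos'],o['orientation'],o['force'])
s=ctrl.snapshot('side')['image'][150:360,240:360]; cv2.imwrite('pics/s4.png',cv2.resize(s[:,:,::-1],None,fx=2.8,fy=2.8,interpolation=2))
E
```

```text
[ 0.47719425 -0.41417523  0.17406496] [-1.79959290e+02 -2.50213233e-02 -8.95964584e+01] [-0.19185499 -0.24642848 -0.82685543]
```

View pics/w4.png

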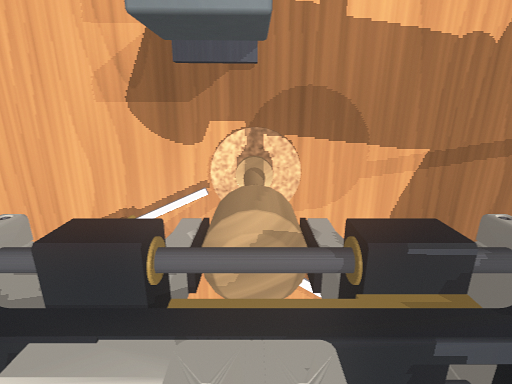

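View pics/s4.png

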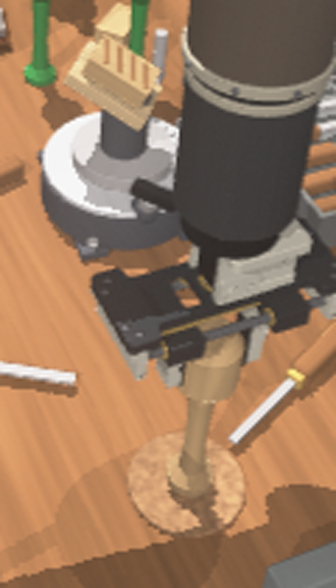

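>>> jog_arm([
  {"x": 0,"y": 0,"z": 0.3,"roll": 0},
  {"x": 0,"y": 0,"z": 0.3,"roll": 0},
  {"x": 0,"y": 0,"z": 0.1,"roll": 0},
  {"x": 0,"y": 0,"z": 0,"roll": 0},
  {"x": 0,"y": 0,"z": 0,"roll": 0},
])

```text
clock: 12.8
tool_pos: [0.477, -0.4141, 0.1665]
orientation: [180.0, -0.0, -89.6]
force: [-0.1, -0.2, -1.0]
opening: 0.0553
```

>>> jog_arm([
  {"x": 0,"y": 0,"z": 0.1,"roll": 0},
  {"x": 0,"y": 0,"z": 0.1,"roll": 0},
  {"x": 0,"y": 0,"z": 0,"roll": 0},
  {"x": 0,"y": 0,"z": 0,"roll": 0},
])

```text
clock: 13.2
tool_pos: [0.4772, -0.4144, 0.1655]
orientation: [-180.0, -0.1, -89.6]
force: [-0.6, 0.3, 5.5]
opening: 0.0555
```

>>> jog_arm([
  {"x": 0,"y": 0,"z": 0,"roll": 0},
  {"x": 0,"y": 0,"z": 0,"roll": 0},
  {"x": 0,"y": 0,"z": 0,"roll": 0},
], gripper=6.2)

```text
clock: 13.5
tool_pos: [0.4769, -0.4139, 0.1643]
orientation: [180.0, 0.0, -89.6]
force: [0.0, 0.9, -0.5]
opening: 0.0618
```

>>> jog_arm([
  {"x": 0,"y": 0,"z": 0,"roll": 0},
  {"x": 0,"y": 0,"z": 0,"roll": 0},
  {"x": 0,"y": 0,"z": 0,"roll": 0},
  {"x": 0,"y": 0,"z": 0,"roll": 0},
  {"x": 0,"y": 0,"z": 0,"roll": 0},
], gripper=8.76)

```text
clock: 14.0
tool_pos: [0.4769, -0.414, 0.1645]
orientation: [180.0, 0.0, -89.6]
force: [-0.2, 0.2, 0.0]
opening: 0.087
```

```bash
python3 - <<'E'
from h import *
o=ctrl.get_obs(); s=snap('wrist','w5.png'); print(o['tool_pos'],o['opening'],o['force'])
E
```

```text
[ 0.47693821 -0.41402127  0.16453292] 0.08703012664403552 [-0.16457524  0.17869433  0.01845196]
```

View pics/w5.png

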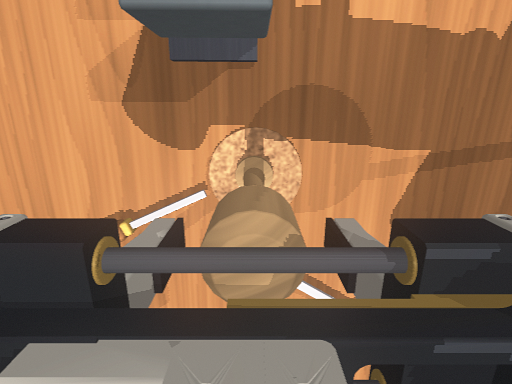

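>>> jog_arm([
  {"x": 0,"y": 0,"z": -0.7,"roll": 0},
  {"x": 0,"y": 0,"z": -1.3,"roll": 0},
  {"x": 0,"y": 0,"z": -2,"roll": 0},
  {"x": 0,"y": 0,"z": -3,"roll": 0},
  {"x": 0,"y": 0,"z": -3,"roll": 0},
  {"x": 0,"y": 0,"z": -3,"roll": 0},
  {"x": -2,"y": -0.8,"z": -2,"roll": 0},
  {"x": -3,"y": -1.5,"z": 0,"roll": 0},
  {"x": -3,"y": -1.5,"z": 0,"roll": 0},
  {"x": -3,"y": -1.5,"z": 0,"roll": 0},
  {"x": -3,"y": -1.5,"z": 0,"roll": 0},
  {"x": -3,"y": -1.5,"z": 0,"roll": 0},
])

```text
clock: 15.25
tool_pos: [0.5592, -0.2423, 0.3162]
orientation: [-179.9, -0.0, -89.6]
force: [0.1, -0.7, -0.4]
opening: 0.0877
```

>>> jog_arm([
  {"x": -2,"y": -1,"z": 0,"roll": 0},
  {"x": 0,"y": 0,"z": 0,"roll": 0},
  {"x": 0,"y": 0,"z": 0,"roll": 0},
  {"x": 0,"y": 0,"z": 0,"roll": 0},
], gripper=0)

```text
clock: 15.65
tool_pos: [0.5684, -0.224, 0.3153]
orientation: [-180.0, -0.0, -89.6]
force: [-0.2, -0.6, 0.1]
opening: 0.0614
```

```bash
python3 - <<'E'
from h import *
import pickle
o=ctrl.get_obs(); s=snap('wrist','w6.png'); print(o['tool_pos'],o['orientation'],o['opening'])
pickle.dump((s,o),open('w6.pkl','wb'))
i=s['image'][0:260,100:420,::-1]; cv2.imwrite('pics/w6c.png',cv2.resize(i,None,fx=2.3,fy=2.3,interpolation=2))
snap('side','s6.png');snap('top','t6.png')
E
```

```text
[ 0.56838001 -0.22396124  0.31530197] [-1.79957856e+02 -1.47281737e-02 -8.96191867e+01] 0.06137242417708403
```

View pics/w6c.png

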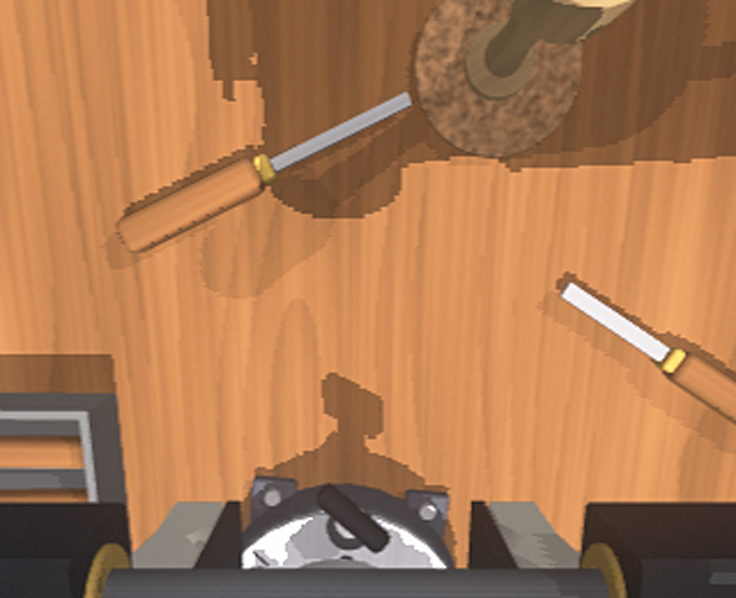

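View pics/s6.png

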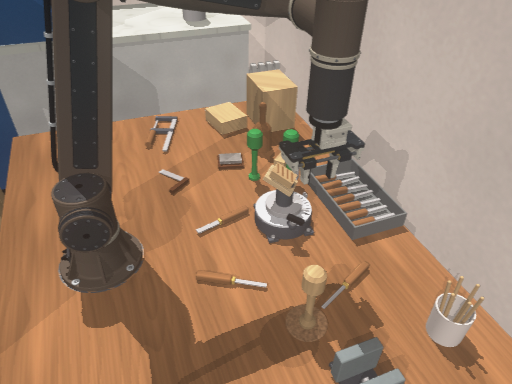

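```bash
cat > ov.py <<'E'
from h import *
def barpts(px,py,yaw,th):
    Rz=R.from_euler('z',yaw,degrees=True).as_matrix()
    n=np.array([0,-.5,.8660254]);e1=np.array([1.,0,0]);e2=np.cross(n,e1)
    t=np.radians(th);bx=np.cos(t)*e1+np.sin(t)*e2;by=np.cross(n,bx)
    c=np.array([0,-.105,.095])
    P=[c+a*.027*bx+b*.007*by+d*.015*n for a in(-1,1) for b in(-1,1) for d in(-1,1)]
    return (np.array(P))@Rz.T+[px,py,0]
def draw(im,c,px,py,yaw,th,col=(0,255,255)):
    P=proj(c,barpts(px,py,yaw,th))
    h=cv2.convexHull(np.float32(P)); cv2.polylines(im,[np.int32(h*16)],True,col,1,cv2.LINE_AA,4)
    a=np.linspace(0,6.28,80)
    for r,z in((.095,.058),(.060,.08)):
        p=proj(c,np.c_[px+r*np.cos(a),py+r*np.sin(a),0*a+z]);cv2.polylines(im,[np.int32(p*16)],True,col,1,cv2.LINE_AA,4)
E
python3 - <<'E'
from ov import *
import pickle
s,o=pickle.load(open('w6.pkl','rb')); c=cam(s,o); im=s['image'][:,:,::-1].copy()
draw(im,c,.578,-.027,-5,-44)
a=cv2.resize(im[180:260,200:300],None,fx=6,fy=6,interpolation=0)
C,M=pickle.load(open('m.pkl','rb'))
im=cv2.imread('pics/t6.png');
draw(im,C['top'],.5747,-.029,-5,-44)
b=cv2.resize(im[120:205,220:320],None,fx=6,fy=6,interpolation=0)
cv2.imwrite('pics/o6.png',a);cv2.imwrite('pics/o6t.png',b)
E
```

```text
(no output)
```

View pics/o6.png

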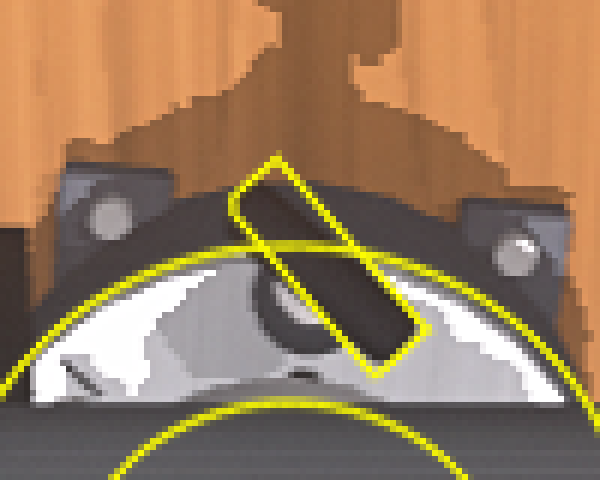

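View pics/o6t.png

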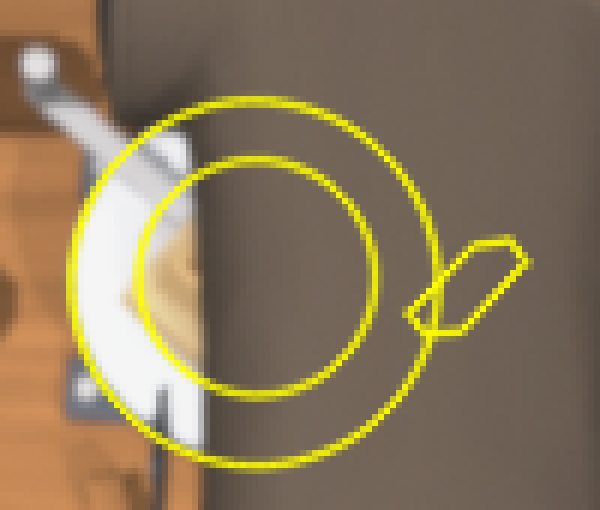

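>>> jog_arm([
  {"x": -2.5,"y": 0.4,"z": 0,"roll": 0.132},
  {"x": 0,"y": 0,"z": 0,"roll": 0.132},
  {"x": 0,"y": 0,"z": 2,"roll": 0.132},
  {"x": 0,"y": 0,"z": 3,"roll": 0.132},
  {"x": 0,"y": 0,"z": 3,"roll": 0.132},
  {"x": 0,"y": 0,"z": 3,"roll": 0.132},
  {"x": 0,"y": 0,"z": 3,"roll": 0},
  {"x": 0,"y": 0,"z": 3,"roll": 0},
  {"x": 0,"y": 0,"z": 2,"roll": 0},
  {"x": 0,"y": 0,"z": 0,"roll": 0},
  {"x": 0,"y": 0,"z": 0,"roll": 0},
], gripper=0)

```text
clock: 16.9
tool_pos: [0.5646, -0.199, 0.125]
orientation: [-180.0, -0.0, -135.0]
force: [0.5, 0.2, 1.4]
opening: 0.0007
```

```bash
python3 - <<'E'
from h import *
o=ctrl.get_obs(); s=snap('wrist','w7.png'); print(o['tool_pos'],o['orientation'],o['opening'],o['joint_pos'])
s=snap('side','s7.png')['image'][80:250,210:370]; cv2.imwrite('pics/s7c.png',cv2.resize(s[:,:,::-1],None,fx=3.5,fy=3.5,interpolation=2))
E
```

```text
[ 0.56456501 -0.19904179  0.12502032] [-1.79992833e+02 -3.07228610e-02 -1.34997425e+02] 0.0007490834616997693 [-7.15313260e-01  1.82317435e+01 -1.69673602e+01  3.30330048e-02
 -5.48172206e+01 -4.43011470e+01]
```

View pics/w7.png

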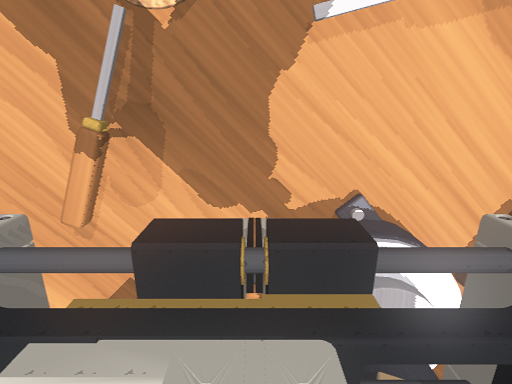

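View pics/s7c.png

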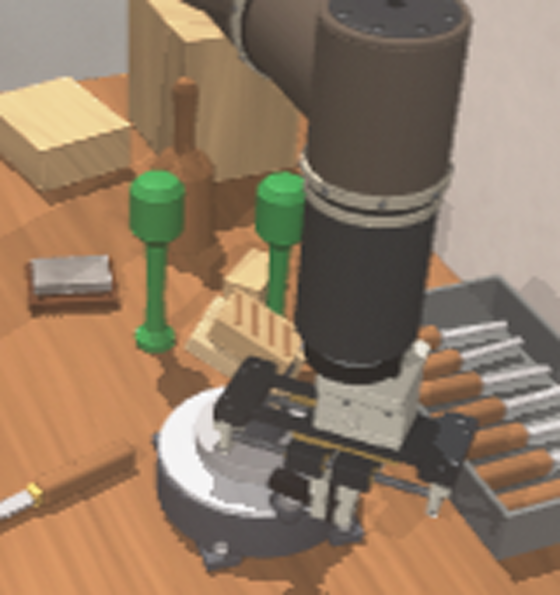

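>>> jog_arm([
  {"x": -0.5,"y": 1.2,"z": 0,"roll": 0},
  {"x": -0.5,"y": 1.2,"z": 1,"roll": 0},
  {"x": 0,"y": 0,"z": 1.5,"roll": 0},
  {"x": 0,"y": 0,"z": 1.5,"roll": 0},
  {"x": 0,"y": 0,"z": 0,"roll": 0},
  {"x": 0,"y": 0,"z": 0,"roll": 0},
])

```text
clock: 17.6
tool_pos: [0.5549, -0.1741, 0.0855]
orientation: [-180.0, 0.0, -134.9]
force: [-0.0, 0.5, 0.6]
opening: 0.0006
```

```bash
python3 - <<'E'
from h import *
o=ctrl.get_obs(); print(o['tool_pos'],o['orientation'],o['force'],o['moment'])
s=snap('side','s8.png')['image'][120:250,230:350]; cv2.imwrite('pics/s8c.png',cv2.resize(s[:,:,::-1],None,fx=4.5,fy=4.5,interpolation=2))
s=snap('top','t8.png')
E
```

```text
[ 0.55485012 -0.1740908   0.08553389] [-1.79957861e+02  2.48073129e-02 -1.34948656e+02] [-0.00275154  0.47807341  0.59088132] [ 0.10732795 -0.16173306  0.06094288]
```

View pics/s8c.png

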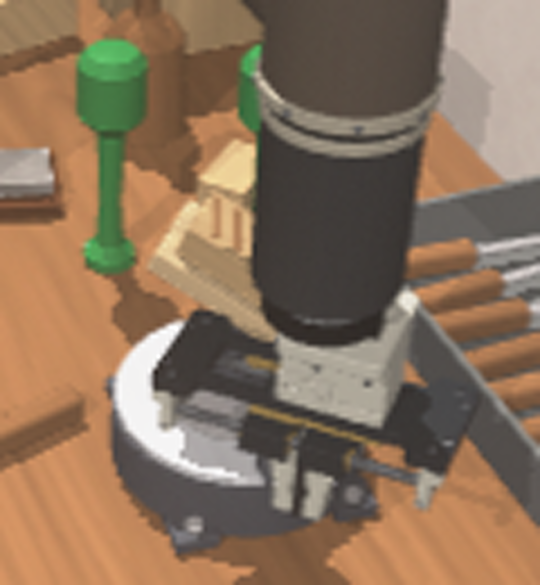

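>>> jog_arm([
  {"x": -0.5,"y": 0,"z": 0,"roll": 0},
  {"x": -0.5,"y": 0,"z": 0,"roll": 0},
  {"x": -0.3,"y": 0,"z": 0,"roll": 0},
  {"x": -0.2,"y": 0,"z": 0,"roll": 0},
  {"x": 0,"y": 0,"z": 0,"roll": 0},
])

```text
clock: 18.2
tool_pos: [0.5654, -0.1635, 0.0845]
orientation: [180.0, -0.0, -135.0]
force: [-0.2, 0.3, -0.2]
opening: 0.0003
```

>>> jog_arm([
  {"x": -0.2,"y": 0,"z": 0,"roll": 0},
  {"x": -0.2,"y": 0,"z": 0,"roll": 0},
  {"x": 0,"y": 0,"z": 0,"roll": 0},
])

```text
clock: 18.5
tool_pos: [0.568, -0.1608, 0.0845]
orientation: [180.0, -0.0, -135.0]
force: [0.0, 0.0, 1.3]
opening: 0.0005
```

>>> jog_arm([
  {"x": -0.2,"y": 0,"z": 0,"roll": 0},
  {"x": -0.2,"y": 0,"z": 0,"roll": 0},
  {"x": 0,"y": 0,"z": 0,"roll": 0},
])

```text
clock: 18.8
tool_pos: [0.5686, -0.1598, 0.0844]
orientation: [179.9, -0.3, -135.0]
force: [-4.9, -9.7, 2.7]
opening: 0.0001
```

>>> jog_arm([
  {"x": -0.2,"y": 0,"z": 0,"roll": 0},
  {"x": -0.2,"y": 0,"z": 0,"roll": 0},
  {"x": 0,"y": 0,"z": 0,"roll": 0},
])

```text
clock: 19.1
tool_pos: [0.5688, -0.1592, 0.0843]
orientation: [179.8, -0.6, -135.0]
force: [-11.5, -20.8, 6.2]
opening: 0.0001
```

>>> jog_arm([
  {"x": 0.6,"y": 0,"z": 0,"roll": 0},
  {"x": 0.4,"y": -0.6,"z": 0,"roll": 0},
  {"x": 0,"y": -0.6,"z": 0,"roll": -0.1},
  {"x": -0.5,"y": 0,"z": 0,"roll": 0},
  {"x": 0,"y": 0,"z": 0,"roll": 0},
])

```text
clock: 19.6
tool_pos: [0.5789, -0.1668, 0.0846]
orientation: [-180.0, -0.0, -129.4]
force: [-0.5, -1.7, -0.1]
opening: 0.0003
```

>>> jog_arm([
  {"x": -0.3,"y": 0,"z": 0,"roll": -0.05},
  {"x": -0.2,"y": 0,"z": 0,"roll": 0},
  {"x": 0,"y": 0,"z": 0,"roll": 0},
])

```text
clock: 19.9
tool_pos: [0.5807, -0.165, 0.0848]
orientation: [-180.0, -0.2, -126.5]
force: [-2.1, -13.3, 1.7]
opening: 0.0002
```

>>> jog_arm([
  {"x": -0.5,"y": -0.1,"z": 0,"roll": -0.05},
  {"x": -0.3,"y": -0.2,"z": 0,"roll": -0.1},
  {"x": -0.3,"y": -0.2,"z": 0,"roll": -0.1},
  {"x": 0,"y": 0,"z": 0,"roll": 0},
])

```text
clock: 20.3
tool_pos: [0.5891, -0.1599, 0.0853]
orientation: [179.8, -0.4, -112.0]
force: [-8.1, -20.1, 10.0]
opening: 0.0006
```

```bash
python3 - <<'E'
from h import *
o=ctrl.get_obs(); print(o['tool_pos'],o['orientation'],o['force'],o['moment'])
s=snap('top','t9.png')['image'][115:215,215:335]; cv2.imwrite('pics/t9c.png',cv2.resize(s[:,:,::-1],None,fx=5,fy=5,interpolation=2))
s=snap('side','s9.png')['image'][120:250,230:350]; cv2.imwrite('pics/s9c.png',cv2.resize(s[:,:,::-1],None,fx=4.5,fy=4.5,interpolation=2))
E
```

```text
[ 0.58906836 -0.15993629  0.08533896] [ 179.81791157   -0.35499969 -111.96234501] [ -8.09069447 -20.14383642   9.96223752] [-6.84215392  3.10469464  0.3011788 ]
```

View pics/s9c.png

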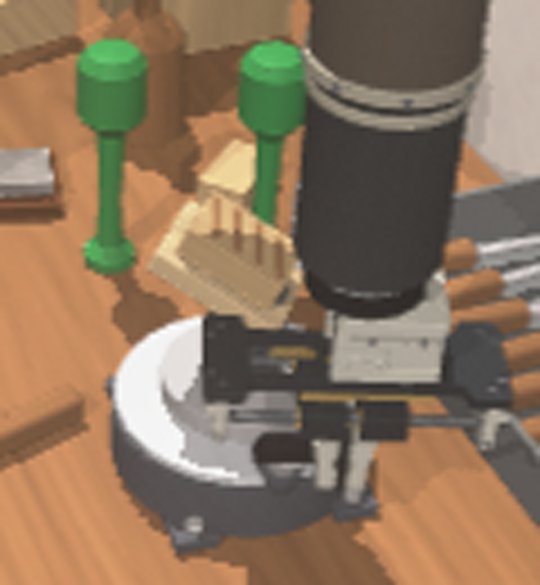

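>>> jog_arm([
  {"x": -0.3,"y": -0.2,"z": 0,"roll": -0.1},
  {"x": -0.3,"y": -0.2,"z": 0,"roll": -0.1},
  {"x": -0.3,"y": -0.2,"z": 0,"roll": -0.1},
  {"x": 0,"y": 0,"z": 0,"roll": 0},
])

```text
clock: 20.8
tool_pos: [0.5955, -0.1543, 0.0863]
orientation: [179.6, -0.4, -94.8]
force: [-15.7, -24.4, 19.8]
opening: 0.0004
```

>>> jog_arm([
  {"x": -0.3,"y": -0.2,"z": 0,"roll": -0.1},
  {"x": -0.3,"y": -0.2,"z": 0,"roll": -0.1},
  {"x": -0.3,"y": -0.2,"z": 0,"roll": -0.1},
  {"x": 0,"y": 0,"z": 0,"roll": 0},
])

```text
clock: 21.2
tool_pos: [0.6047, -0.1442, 0.086]
orientation: [179.8, -0.3, -77.6]
force: [-3.7, -21.1, 8.1]
opening: 0.0009
```

```bash
python3 - <<'E'
from h import *
o=ctrl.get_obs(); print(o['tool_pos'],o['orientation'],o['force'],o['moment'])
s=snap('side','s10.png')['image'][120:250,230:350]; cv2.imwrite('pics/s10c.png',cv2.resize(s[:,:,::-1],None,fx=4.5,fy=4.5,interpolation=2))
E
```

```text
[ 0.60468269 -0.14423877  0.08595783] [179.82388952  -0.25780124 -77.56400517] [ -3.69024386 -21.10063292   8.14969837] [-7.43517378  1.74957907  0.30846891]
```

View pics/s10c.png

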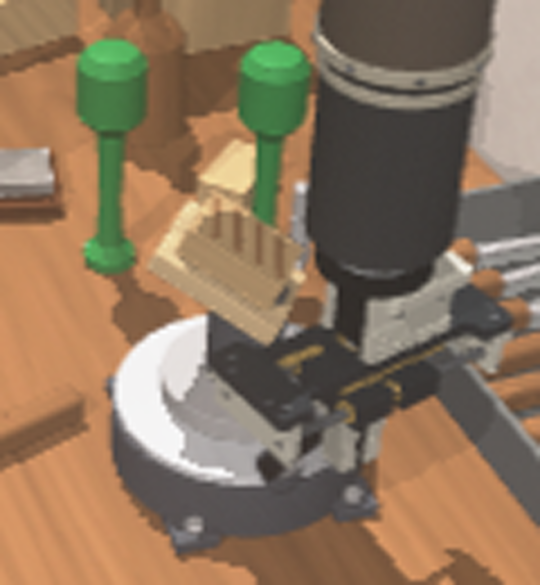

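>>> jog_arm([
  {"x": -0.3,"y": -0.1,"z": 0,"roll": -0.1},
  {"x": -0.3,"y": -0.1,"z": 0,"roll": -0.1},
  {"x": -0.2,"y": 0,"z": 0,"roll": 0},
  {"x": 0,"y": 0,"z": 0,"roll": 0},
])

```text
clock: 21.65
tool_pos: [0.6062, -0.1368, 0.0873]
orientation: [180.0, -0.4, -66.2]
force: [-0.7, -25.3, 11.8]
opening: 0.0003
```

>>> jog_arm([
  {"x": -0.2,"y": 0,"z": 0,"roll": 0},
  {"x": -0.2,"y": 0,"z": 0,"roll": 0},
  {"x": 0,"y": 0,"z": 0,"roll": 0},
])

```text
clock: 21.95
tool_pos: [0.606, -0.1362, 0.0877]
orientation: [180.0, -0.6, -66.2]
force: [5.4, -41.7, 5.9]
opening: 0.0004
```

>>> jog_arm([
  {"x": 0.7,"y": 0,"z": 0,"roll": 0},
  {"x": 1.3,"y": 0,"z": 0,"roll": 0},
  {"x": 2,"y": 0,"z": -1,"roll": 0},
  {"x": 2,"y": 0,"z": -2,"roll": 0},
  {"x": 2,"y": 0,"z": -3,"roll": 0},
  {"x": 0,"y": 0,"z": -4,"roll": 0},
  {"x": 0,"y": 0,"z": -4,"roll": 0},
  {"x": 0,"y": 0,"z": -4,"roll": 0},
  {"x": 0,"y": 0,"z": -3,"roll": 0},
  {"x": 0,"y": 0,"z": 0,"roll": 0},
])

```text
clock: 22.95
tool_pos: [0.6382, -0.2019, 0.3]
orientation: [-179.6, -0.2, -66.2]
force: [0.3, 0.1, 0.7]
opening: 0.0007
```

```bash
python3 - <<'E'
from ov import *
import pickle
o=ctrl.get_obs(); s=snap('wrist','w11.png'); print(o['tool_pos'],o['orientation'],o['force'])
c=cam(s,o); im=s['image'][:,:,::-1].copy(); draw(im,c,.578,-.027,-5,30.5)
cv2.imwrite('pics/w11o.png',cv2.resize(im[150:310,150:380],None,fx=3.3,fy=3.3,interpolation=2))
s=snap('side','s11.png'); im=s['image'][:,:,::-1].copy(); draw(im,cam(s),.5747,-.029,-5,30.5)
cv2.imwrite('pics/s11o.png',cv2.resize(im[140:260,230:350],None,fx=4.5,fy=4.5,interpolation=2))
E
```

```text
[ 0.63820095 -0.20189031  0.29997127] [-179.59232945   -0.24032401  -66.23573768] [0.27692263 0.12600902 0.684189  ]
```

View pics/w11o.png

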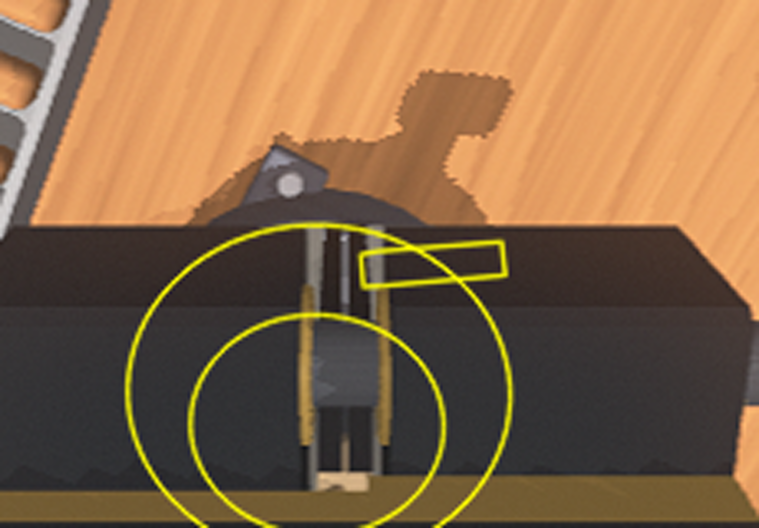

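View pics/s11o.png

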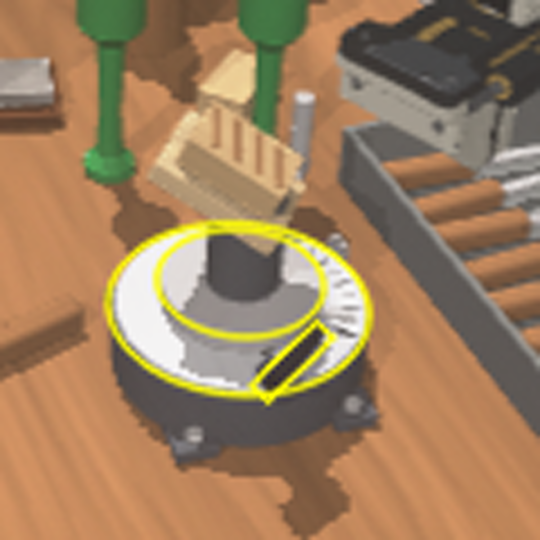

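>>> jog_arm([
  {"x": 0,"y": 0,"z": 0,"roll": 0.143},
  {"x": 0,"y": 0,"z": 0,"roll": 0.143},
  {"x": 0,"y": 0,"z": 0,"roll": 0.143},
  {"x": 0,"y": 0,"z": 0,"roll": 0.143},
  {"x": 0,"y": 0,"z": 0,"roll": 0.143},
  {"x": 0,"y": 0,"z": 0,"roll": 0.143},
  {"x": 0,"y": 0,"z": 0,"roll": 0.143},
  {"x": 0,"y": 0,"z": 0,"roll": 0.143},
], gripper=6)

```text
clock: 23.85
tool_pos: [0.6355, -0.2013, 0.2925]
orientation: [179.8, -0.1, -132.1]
force: [0.5, -0.2, -0.6]
opening: 0.0573
```

>>> jog_arm([
  {"x": -2.9,"y": 2,"z": 0,"roll": 0},
  {"x": -2.9,"y": 2,"z": 0,"roll": 0},
  {"x": -2.9,"y": 2,"z": 0,"roll": 0},
  {"x": -2.9,"y": 2,"z": 0,"roll": 0},
  {"x": -2.9,"y": 2,"z": 0,"roll": 0},
  {"x": -2.9,"y": 2,"z": 0,"roll": 0},
  {"x": -2.9,"y": 2,"z": 0,"roll": 0},
  {"x": -2.9,"y": 2,"z": 0,"roll": 0},
  {"x": 0,"y": 0,"z": 0,"roll": 0},
  {"x": 0,"y": 0,"z": 0,"roll": 0},
])

```text
clock: 24.85
tool_pos: [0.6706, 0.0789, 0.2926]
orientation: [179.9, -0.1, -131.7]
force: [0.5, -1.0, 0.1]
opening: 0.0598
```

```bash
python3 - <<'E'
from h import *
o=ctrl.get_obs(); s=snap('wrist','w12.png'); print(o['tool_pos'],o['orientation'],o['force'],o['opening'])
c=cam(s,o); im=s['image'][:,:,::-1].copy()
for p in [(.6684,.076,.15),(.672,.078,.15),(.672,.078,.09)]:
    q=proj(c,p)[0];print(q);cv2.circle(im,tuple(np.int32(q)),3,(0,255,255),1)
cv2.imwrite('pics/w12o.png',cv2.resize(im,None,fx=1.5,fy=1.5,interpolation=2))
E
```

```text
[0.67055869 0.07891834 0.29259116] [ 1.79899783e+02 -1.37268202e-01 -1.31681865e+02] [ 0.47809663 -1.02450426  0.08660234] 0.05983035712368341
[254.0984686  173.13743608]
[252.87699617 176.53719368]
[253.02371363 165.56374753]
```

View pics/w12o.png

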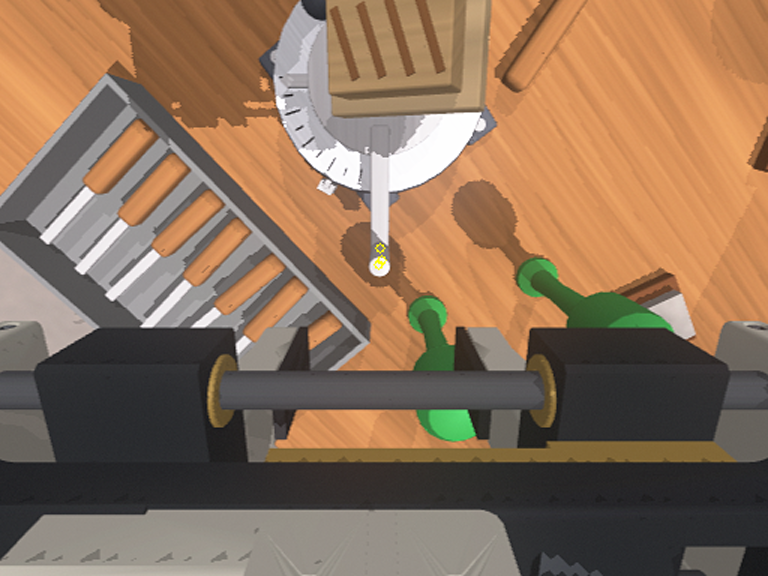

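>>> jog_arm([
  {"x": 0,"y": -0.15,"z": 2,"roll": 0},
  {"x": 0,"y": 0,"z": 2.5,"roll": 0},
  {"x": 0,"y": 0,"z": 2.5,"roll": 0},
  {"x": 0,"y": 0,"z": 2.5,"roll": 0},
  {"x": 0,"y": 0,"z": 2.5,"roll": 0},
  {"x": 0,"y": 0,"z": 2.5,"roll": 0},
  {"x": 0,"y": 0,"z": 2.3,"roll": 0},
  {"x": 0,"y": 0,"z": 1.5,"roll": 0},
  {"x": 0,"y": 0,"z": 0,"roll": 0},
  {"x": 0,"y": 0,"z": 0,"roll": 0},
])

```text
clock: 25.9
tool_pos: [0.6726, 0.0762, 0.1121]
orientation: [-180.0, 0.0, -131.8]
force: [0.5, -0.1, 1.0]
opening: 0.06
```

```bash
python3 - <<'E'
from h import *
o=ctrl.get_obs(); s=snap('wrist','w13.png'); print(o['tool_pos'],o['orientation'],o['force'],o['opening'])
E
```

```text
[0.67256394 0.07619092 0.11205488] [-1.79975888e+02  9.60643833e-04 -1.31794762e+02] [ 0.4831104  -0.08325791  0.97025197] 0.0599704902113319
```

View pics/w13.png

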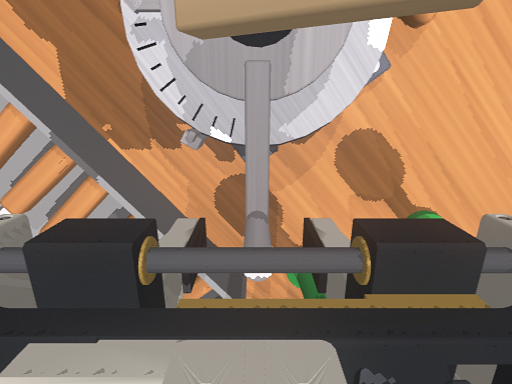

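>>> jog_arm([
  {"x": 0,"y": 0,"z": 0.2,"roll": 0},
  {"x": 0,"y": 0,"z": 0,"roll": 0},
  {"x": 0,"y": 0,"z": 0,"roll": 0},
  {"x": 0,"y": 0,"z": 0,"roll": 0},
  {"x": 0,"y": 0,"z": 0,"roll": 0},
  {"x": 0,"y": 0,"z": 0,"roll": 0},
], gripper=2.0)

```text
clock: 26.55
tool_pos: [0.6722, 0.0767, 0.1096]
orientation: [-180.0, 0.0, -131.8]
force: [0.3, 0.2, 0.3]
opening: 0.0212
```

>>> jog_arm([
  {"x": 0.06,"y": 1.33,"z": 0,"roll": -0.08},
  {"x": 0.08,"y": 1.33,"z": 0,"roll": -0.08},
  {"x": 0.1,"y": 1.33,"z": 0,"roll": -0.08},
  {"x": 0.12,"y": 1.33,"z": 0,"roll": -0.08},
  {"x": 0.14,"y": 1.33,"z": 0,"roll": -0.08},
  {"x": 0,"y": 0,"z": 0,"roll": 0},
])

```text
clock: 27.15
tool_pos: [0.6129, 0.1085, 0.1098]
orientation: [180.0, 0.0, -108.7]
force: [0.4, -0.1, -0.7]
opening: 0.0198
```

```bash
python3 - <<'E'
from h import *
o=ctrl.get_obs(); print(o['tool_pos'],o['orientation'],o['force'],o['opening']); snap('wrist','w14.png')
d=o['tool_pos'][:2]-[.578,-.028]; print(np.hypot(*d),np.degrees(np.arctan2(d[1],d[0])))
E
```

```text
[0.61292695 0.10847837 0.10984638] [ 1.79989548e+02  8.86464045e-03 -1.08708895e+02] [ 0.36337633 -0.08654137 -0.67750706] 0.019799544608374808
0.1408766710928208 75.64519787108155
```

View pics/w14.png

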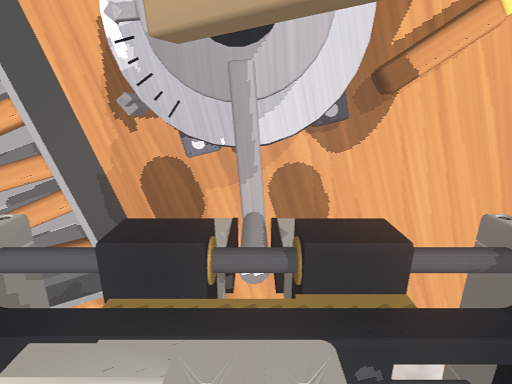

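>>> jog_arm([
  {"x": 0.16,"y": 1.32,"z": 0,"roll": -0.08},
  {"x": 0.18,"y": 1.32,"z": 0,"roll": -0.08},
  {"x": 0.2,"y": 1.32,"z": 0,"roll": -0.08},
  {"x": 0.22,"y": 1.31,"z": 0,"roll": -0.08},
  {"x": 0.24,"y": 1.31,"z": 0,"roll": -0.09},
  {"x": 0,"y": 0,"z": 0,"roll": 0},
])

```text
clock: 27.8
tool_pos: [0.5475, 0.1089, 0.1098]
orientation: [180.0, 0.0, -85.4]
force: [-0.3, 0.1, -0.1]
opening: 0.0197
```

```bash
python3 - <<'E'
from h import *
o=ctrl.get_obs(); print(o['tool_pos'],o['orientation'],o['force'],o['opening']); s=snap('wrist','w15.png')
d=o['tool_pos'][:2]-[.578,-.028]; print(np.hypot(*d),np.degrees(np.arctan2(d[1],d[0])))
s=snap('top','t15.png')['image'][90:215,190:320]; cv2.imwrite('pics/t15c.png',cv2.resize(s[:,:,::-1],None,fx=4.6,fy=4.6,interpolation=2))
s=snap('side','s15.png')['image'][120:250,230:350]; cv2.imwrite('pics/s15c.png',cv2.resize(s[:,:,::-1],None,fx=4.5,fy=4.5,interpolation=2))
E
```

```text
[0.54745668 0.10890028 0.10980558] [ 1.79993866e+02  5.77577942e-03 -8.53807697e+01] [-0.3155531   0.08186844 -0.14249817] 0.01969775245865777
0.14026610487028654 102.57707286993956
```

View pics/w15.png

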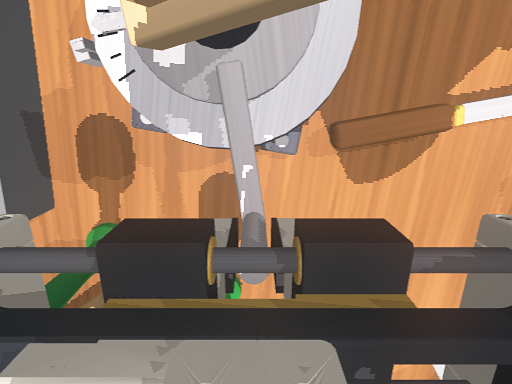

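View pics/t15c.png

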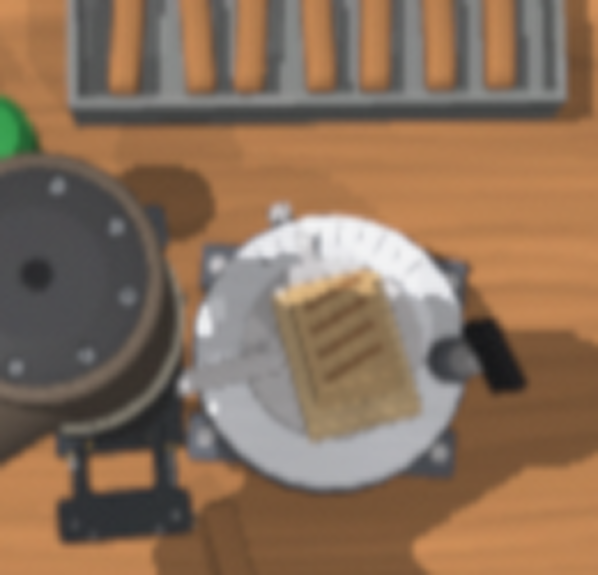

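View pics/s15c.png

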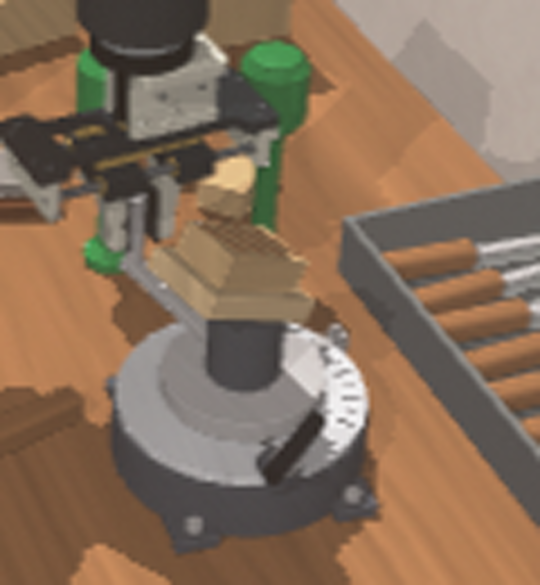

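```bash
cat >> ov.py <<'E'
def ovl(im,c,px,py,ia,ha,sc=1,off=(0,0),col=(0,255,255)):
    a=np.linspace(0,2*np.pi,120); D=lambda P,cl,closed=False: cv2.polylines(im,[np.int32(((proj(c,np.array(P,float))-off)*sc)*16)],closed,cl,1,cv2.LINE_AA,4)
    for r,z in((.095,.058),(.060,.08)): D(np.c_[px+r*np.cos(a),py+r*np.sin(a),0*a+z],col)
    def at(r,ang,z): return [px+r*np.cos(np.radians(ang)),py+r*np.sin(np.radians(ang)),z]
    D([at(.075,ia,.071),at(.105,ia,.071),at(.105,ia,.037)],(0,0,255))
    D([at(0.03,ha,.09),at(.14,ha,.09),at(.14,ha,.15)],(255,0,0))
    D([at(0.06,ha-90,.07),at(.083,ha-90,.07)],(0,255,0))
E
python3 - <<'E'
from ov import *
import pickle
o=ctrl.get_obs(); s=ctrl.snapshot('wrist'); pickle.dump((s,o),open('w15.pkl','wb'))
c=cam(s,o); raw=s['image'][0:170,50:370,::-1]
im=cv2.resize(raw,None,fx=2.5,fy=2.5,interpolation=2); cv2.imwrite('pics/w15r.png',im)
im=im.copy(); ovl(im,c,.578,-.028,20.5,101.9,2.5,(50,0)); cv2.imwrite('pics/w15o.png',im)
E
```

```text
(no output)
```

View pics/w15r.png

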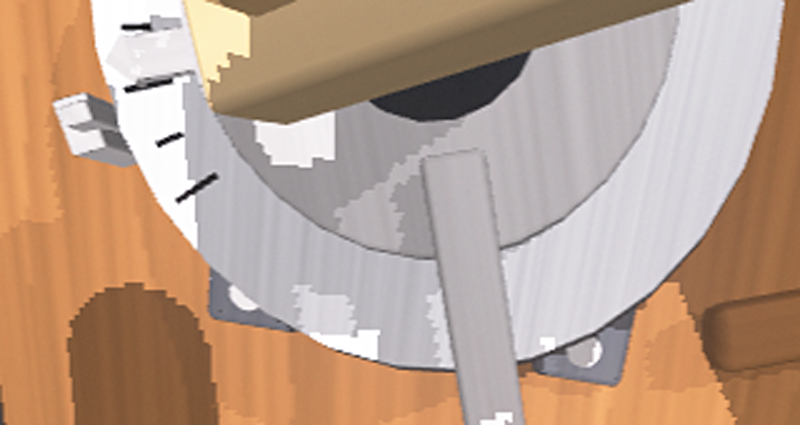

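View pics/w15o.png

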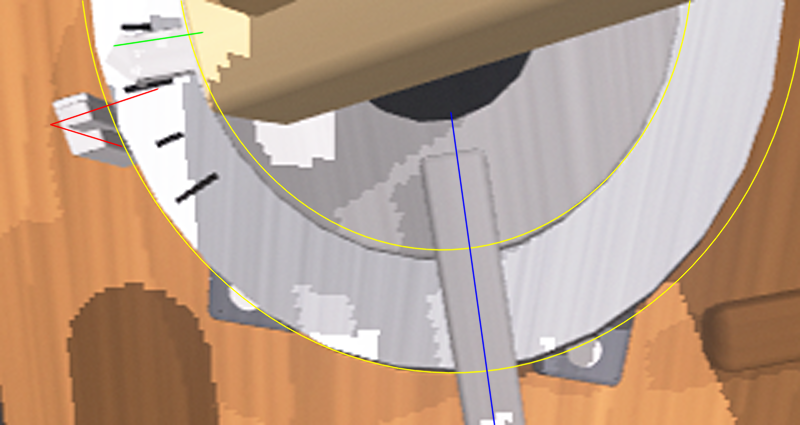

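```bash
python3 - <<'E'
from ov import *
import pickle
s,o=pickle.load(open('w15.pkl','rb'))
c=cam(s,o); raw=s['image'][0:75,60:150,::-1]
im=cv2.resize(raw,None,fx=8,fy=8,interpolation=2); ovl(im,c,.578,-.0255,20.5,101.9,8,(60,0)); cv2.imwrite('pics/z15.png',im)
E
```

```text
(no output)
```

View pics/z15.png

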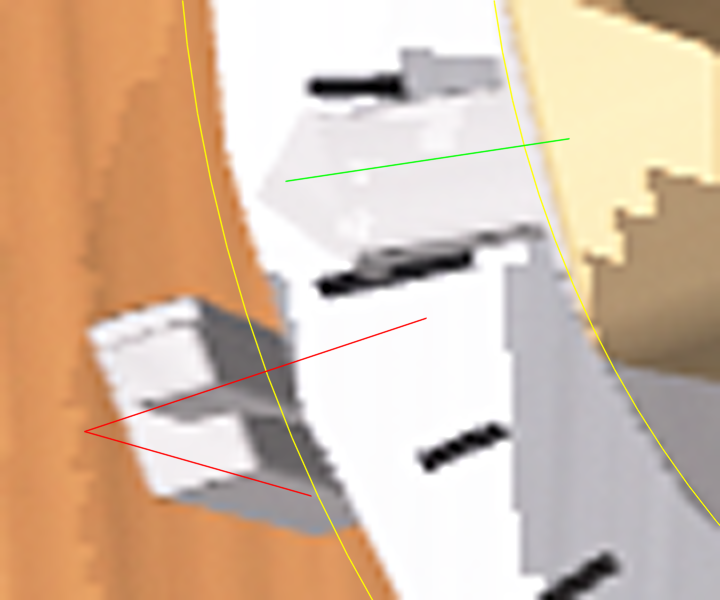

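>>> jog_arm([
  {"x": 0.15,"y": 0.8,"z": 0,"roll": -0.06},
  {"x": 0.12,"y": 0.6,"z": 0,"roll": -0.04},
  {"x": 0.08,"y": 0.35,"z": 0,"roll": -0.03},
  {"x": 0,"y": 0,"z": 0,"roll": 0},
  {"x": 0,"y": 0,"z": 0,"roll": 0},
])

```text
clock: 28.5
tool_pos: [0.5314, 0.1036, 0.1095]
orientation: [180.0, -0.0, -78.0]
force: [-0.3, -0.5, -0.1]
opening: 0.02
```

```bash
cat > look.py <<'E'
from ov import *
import pickle,sys
n=sys.argv[1]; px,py,ia,ha=map(float,sys.argv[2:6])
o=ctrl.get_obs(); s=ctrl.snapshot('wrist'); pickle.dump((s,o),open(n+'.pkl','wb'))
print(o['tool_pos'],o['orientation'],o['force'],o['opening'],o['clock'])
d=o['tool_pos'][:2]-[px,py]; print(np.hypot(*d),np.degrees(np.arctan2(d[1],d[0])))
cv2.imwrite('pics/%s.png'%n,s['image'][:,:,::-1])
c=cam(s,o); t=np.int32(proj(c,[px+.09*np.cos(np.radians(ia)),py+.09*np.sin(np.radians(ia)),.07])[0]); print(t)
x0=max(0,t[0]-45);y0=max(0,t[1]-37)
im=cv2.resize(s['image'][y0:y0+75,x0:x0+90,::-1],None,fx=8,fy=8,interpolation=2); cv2.imwrite('pics/%sz0.png'%n,im)
im=im.copy(); ovl(im,c,px,py,ia,ha,8,(x0,y0)); cv2.imwrite('pics/%sz.png'%n,im)
E
python3 look.py w16 .578 -.0255 20.2 110.2
```

```text
[0.53135235 0.10362543 0.10952565] [ 1.79989738e+02 -7.89375190e-03 -7.79979482e+01] [-0.27772267 -0.4916405  -0.06560472] 0.020023551803849248 28.5
0.1372930450153936 109.86268287309181
[84 27]
```

View pics/w16z.png

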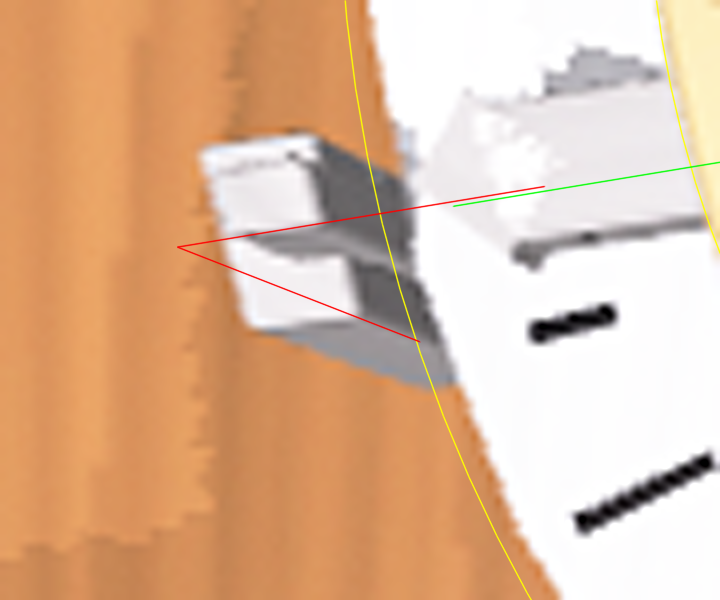

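>>> jog_arm([
  {"x": 0.05,"y": 0.35,"z": 0,"roll": -0.03},
  {"x": 0,"y": 0,"z": 0,"roll": 0},
  {"x": 0,"y": 0,"z": 0,"roll": 0},
])

```text
clock: 28.85
tool_pos: [0.5276, 0.1023, 0.1095]
orientation: [180.0, -0.0, -76.2]
force: [-1.0, -0.3, -0.1]
opening: 0.0201
```

```bash
python3 look.py w17 .578 -.0255 20.2 110.2
```

```text
[0.5276166  0.10234903 0.1095396 ] [ 1.79986047e+02 -1.53036062e-03 -7.62028271e+01] [-0.96276384 -0.28538901 -0.1197907 ] 0.02012817737486574 28.85
0.13741856452024373 111.50866114882975
[84 22]
```

View pics/w17z.png

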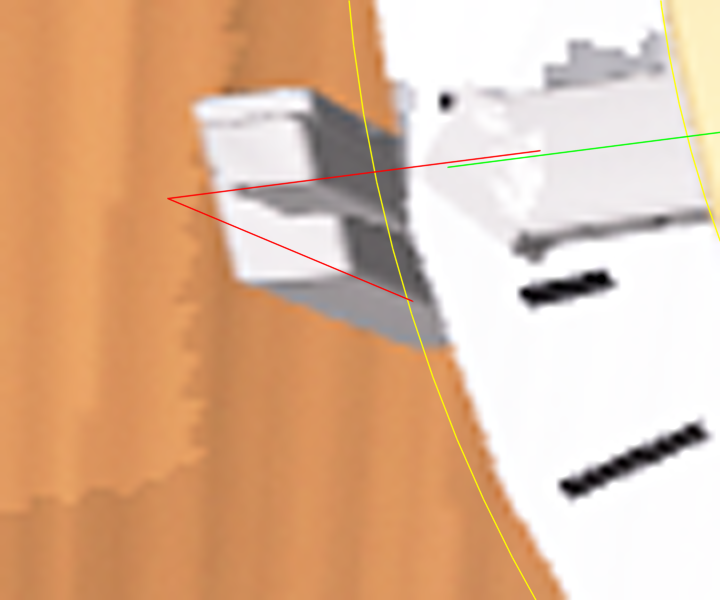

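>>> jog_arm([
  {"x": 0,"y": -0.1,"z": 0,"roll": 0},
  {"x": 0,"y": 0,"z": 0,"roll": 0},
  {"x": 0,"y": 0,"z": 0,"roll": 0},
  {"x": 0,"y": 0,"z": -1,"roll": 0},
  {"x": 0,"y": 0,"z": -2,"roll": 0},
  {"x": 0,"y": 0,"z": -2,"roll": 0},
  {"x": 0,"y": 0,"z": -2,"roll": 0},
  {"x": 0,"y": 0,"z": 0,"roll": 0},
], gripper=4)

```text
clock: 29.7
tool_pos: [0.5305, 0.1033, 0.1833]
orientation: [-179.7, 0.0, -76.2]
force: [-0.4, 0.6, -1.0]
opening: 0.0401
```

>>> jog_arm([
  {"x": 0,"y": -2,"z": 0,"roll": 0},
  {"x": 0,"y": -3,"z": 0,"roll": 0},
  {"x": 0,"y": -3,"z": 0,"roll": 0},
  {"x": 0,"y": -2,"z": 0,"roll": 0},
  {"x": 0,"y": 0,"z": 0,"roll": 0},
  {"x": 0,"y": 0,"z": 0,"roll": 0},
])

```text
clock: 30.3
tool_pos: [0.6255, 0.1263, 0.1789]
orientation: [179.9, -0.0, -76.2]
force: [0.2, -0.0, 1.0]
opening: 0.04
```

```bash
python3 look.py w18 .578 -.0255 20.2 110.2
```

```text
[0.62549365 0.12633313 0.17892183] [ 1.79918419e+02 -8.36205832e-03 -7.62169849e+01] [ 0.15134186 -0.0428555   0.96339849] 0.03999400725566115 30.3
0.15908785958286248 72.63023428313937
[246  45]
```

View pics/w18z.png

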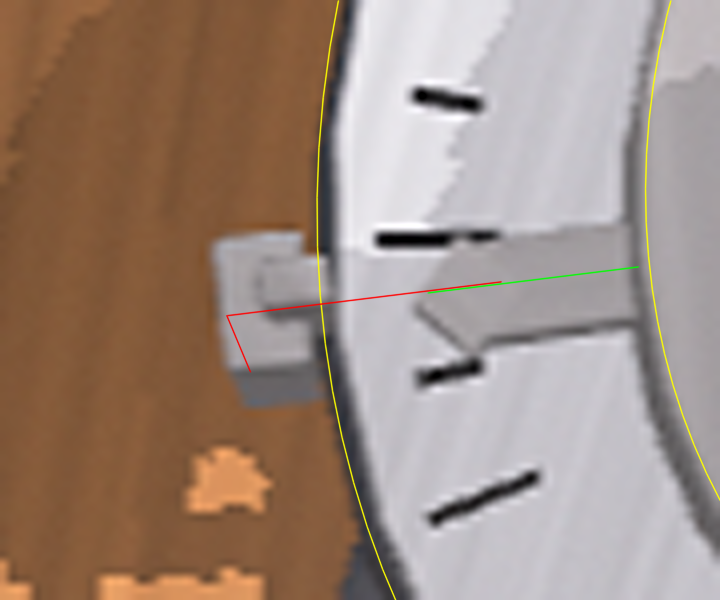

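View pics/w18.png

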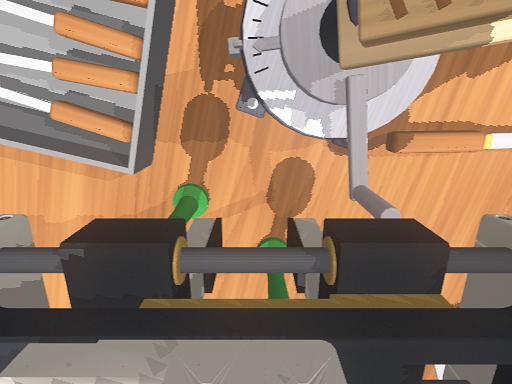

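```bash
python3 - <<'E'
from ov import *
import pickle
s,o=pickle.load(open('w18.pkl','rb')); c=cam(s,o)
cv2.imwrite('pics/w18b.png',cv2.resize(s['image'][0:230,220:420,::-1],None,fx=3.4,fy=2.6,interpolation=2)) if 0 else None
x0,y0=246-45,45-37
f=lambda u,v,z: atz(c,(x0+u/8-.5,y0+v/8-.5),z)[:2]
for pv in ([.578,-.0255],[.576,-.0265],[.578,-.0285]):
    g=lambda p:np.round(np.degrees(np.arctan2(*(p-pv)[::-1])),2)
    print(pv,'tab',g(f(262,301,.071)),'in/out',g(f(304,297,.071)),g(f(220,305,.071)),'ptr tip',g(f(415,307,.071)),'mid',g(f(467,294,.071)),g(f(560,280,.071)),'post',g(atz(c,(390,212),.15)[:2])-90, np.hypot(*(atz(c,(390,212),.15)[:2]-pv)),np.hypot(*(f(415,307,.071)-pv)))
im=s['image'][0:240,200:420,::-1]; cv2.imwrite('pics/w18b.png',cv2.resize(im,None,fx=2.5,fy=2.5,interpolation=2))
E
```

```text
[0.578, -0.0255] tab 19.4 in/out 19.44 19.38 ptr tip 20.89 mid 20.47 20.31 post 20.129999999999995 0.13463076230214163 0.08492881395630324
[0.576, -0.0265] tab 19.56 in/out 19.6 19.52 ptr tip 21.04 mid 20.64 20.51 post 19.189999999999998 0.1348997084916654 0.08715420713047517
[0.578, -0.0285] tab 20.99 in/out 21.09 20.89 ptr tip 22.76 mid 22.48 22.61 post 19.700000000000003 0.13745139799476622 0.08604425512450152
```

View pics/w18b.png

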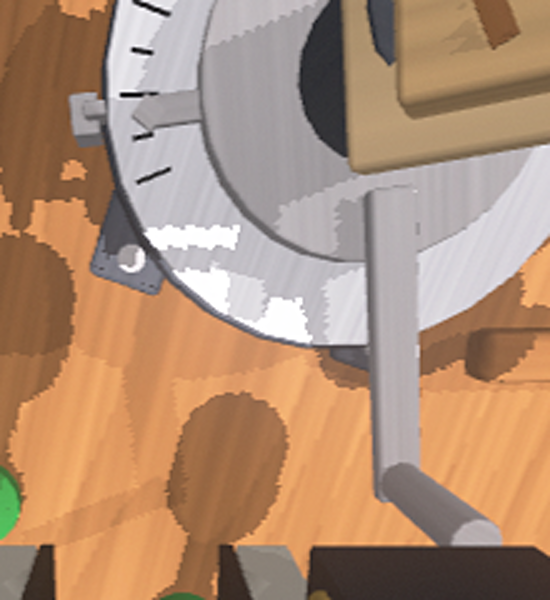

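>>> jog_arm([
  {"x": 0,"y": 2.5,"z": 0,"roll": 0},
  {"x": 0,"y": 3,"z": 0,"roll": 0},
  {"x": 0,"y": 2.5,"z": 0,"roll": 0},
  {"x": -0.05,"y": 1.5,"z": 0,"roll": 0},
  {"x": 0,"y": 0,"z": 1.5,"roll": 0},
  {"x": 0,"y": 0,"z": 2.5,"roll": 0},
  {"x": 0,"y": 0,"z": 2,"roll": 0},
  {"x": 0,"y": 0,"z": 0.8,"roll": 0},
  {"x": 0,"y": 0,"z": 0,"roll": 0},
  {"x": 0,"y": 0,"z": 0,"roll": 0},
], gripper=4)

```text
clock: 31.35
tool_pos: [0.5338, 0.1045, 0.1125]
orientation: [-179.9, -0.0, -76.2]
force: [0.1, 0.1, 0.4]
opening: 0.0401
```

>>> jog_arm([
  {"x": 0,"y": 0.13,"z": 0,"roll": 0},
  {"x": 0,"y": 0,"z": 0,"roll": 0},
  {"x": 0,"y": 0,"z": 0,"roll": 0},
  {"x": 0,"y": 0,"z": 0,"roll": 0},
  {"x": 0,"y": 0,"z": 0,"roll": 0},
  {"x": 0,"y": 0,"z": 0,"roll": 0},
], gripper=1)

```text
clock: 31.95
tool_pos: [0.5324, 0.1042, 0.1119]
orientation: [-180.0, 0.0, -76.2]
force: [-1.7, 0.8, 3.8]
opening: 0.0156
```

```bash
python3 look.py w19 .578 -.0255 19.5 109.5
```

```text
[0.53238373 0.10415737 0.11187875] [-1.79973337e+02  5.49597759e-03 -7.61870597e+01] [-1.66422435  0.79178626  3.7636034 ] 0.015566851417573538 31.95
0.13744773003781818 109.3829762115888
[93 20]
```

View pics/w19z.png

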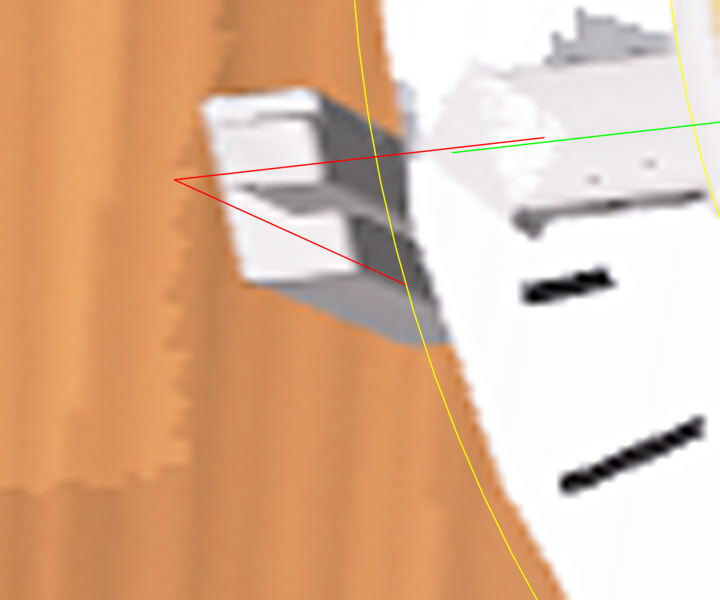

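>>> jog_arm([
  {"x": 0,"y": 0,"z": 0,"roll": 0},
  {"x": 0,"y": 0,"z": 0,"roll": 0},
  {"x": 0,"y": 0,"z": 0,"roll": 0},
  {"x": 0,"y": 0,"z": 0,"roll": 0},
  {"x": 0,"y": 0,"z": -1,"roll": 0},
  {"x": 0,"y": 0,"z": -2,"roll": 0},
  {"x": 0,"y": 0,"z": -2,"roll": 0},
  {"x": 0,"y": 0,"z": -1.8,"roll": 0},
  {"x": 0,"y": -2,"z": 0,"roll": 0},
  {"x": 0,"y": -3,"z": 0,"roll": 0},
  {"x": 0,"y": -3,"z": 0,"roll": 0},
  {"x": 0,"y": -2,"z": 0,"roll": 0},
], gripper=4)

```text
clock: 33.2
tool_pos: [0.6311, 0.1283, 0.1803]
orientation: [-179.9, -0.0, -76.2]
force: [-1.4, 0.6, -0.3]
opening: 0.0402
```

>>> jog_arm([
  {"x": 0,"y": 0,"z": 0,"roll": 0},
  {"x": 0,"y": 0,"z": 0,"roll": 0},
])

```text
clock: 33.4
tool_pos: [0.6292, 0.1277, 0.1795]
orientation: [180.0, -0.0, -76.2]
force: [-0.5, 0.3, -0.7]
opening: 0.04
```

```bash
python3 look.py w20 .578 -.0255 19.5 109.5
```

```text
[0.6291842  0.12773984 0.17948332] [ 1.79959261e+02 -6.24484797e-03 -7.62098341e+01] [-0.5274605   0.26993057 -0.72174777] 0.04000796769011525 33.4
0.16156197672794786 71.52997526679347
[250  43]
```

View pics/w20z.png

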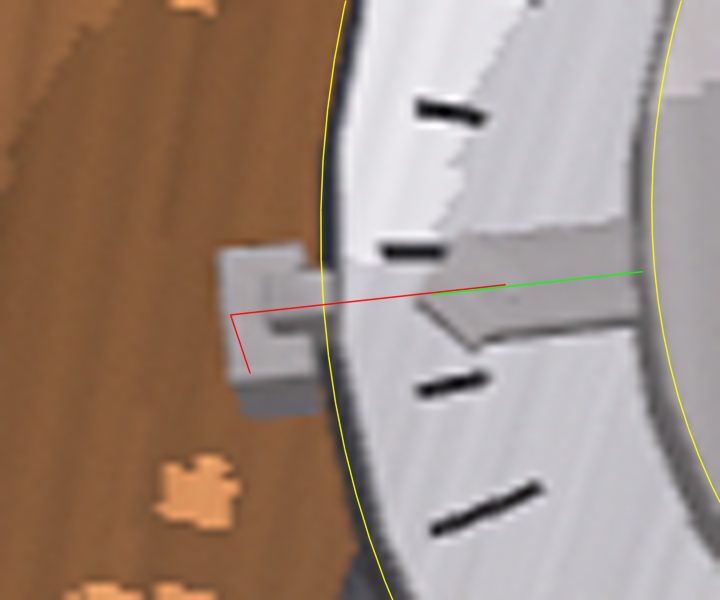

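>>> jog_arm([
  {"x": 0,"y": 0,"z": -3,"roll": 0},
  {"x": 0,"y": 0,"z": -4,"roll": 0},
  {"x": 0,"y": 0,"z": -4,"roll": 0},
  {"x": 0,"y": 0,"z": -2,"roll": 0},
  {"x": 3,"y": 1.7,"z": 0,"roll": 0},
  {"x": 4,"y": 2.2,"z": 0,"roll": 0},
  {"x": 4,"y": 2.2,"z": 0,"roll": 0},
  {"x": 4,"y": 2.2,"z": 0,"roll": 0},
  {"x": 4,"y": 2.2,"z": 0,"roll": 0},
  {"x": 4,"y": 2.2,"z": 0,"roll": 0},
  {"x": 4,"y": 2.1,"z": 0,"roll": 0},
  {"x": 3,"y": 1.5,"z": 0,"roll": 0},
], gripper=0)

```text
clock: 34.65
tool_pos: [0.5406, -0.2043, 0.3105]
orientation: [-179.9, -0.0, -76.2]
force: [0.6, 0.1, -0.3]
opening: 0.0002
```

>>> jog_arm([
  {"x": 0,"y": 0,"z": 0,"roll": -0.108},
  {"x": 0,"y": 0,"z": 0,"roll": 0},
  {"x": 0,"y": 0,"z": 0,"roll": 0},
])

```text
clock: 34.95
tool_pos: [0.5421, -0.202, 0.31]
orientation: [-180.0, -0.0, -70.1]
force: [0.6, 0.3, -0.2]
opening: 0.0004
```

```bash
python3 - <<'E'
from ov import *
o=ctrl.get_obs(); s=snap('wrist','w21.png'); print(o['tool_pos'],o['orientation'],o['opening'],o['clock'])
s=snap('side','s21.png'); im=s['image'][:,:,::-1].copy(); draw(im,cam(s),.5747,-.029,-5,30.5)
cv2.imwrite('pics/s21o.png',cv2.resize(im[120:250,230:350],None,fx=4.5,fy=4.5,interpolation=2))
E
```

```text
[ 0.54212096 -0.20202554  0.31004014] [-1.79964246e+02 -6.29801205e-03 -7.01497491e+01] 0.00037702379375477126 34.95
```

View pics/s21o.png

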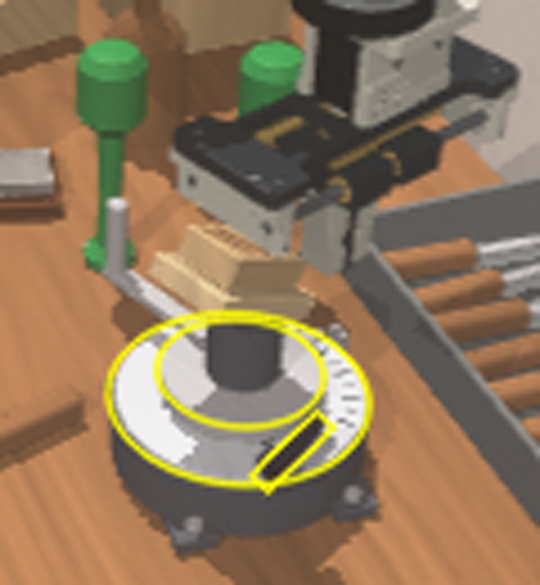

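>>> jog_arm([
  {"x": 0,"y": -0.6,"z": 2,"roll": 0},
  {"x": 0,"y": -0.6,"z": 3,"roll": 0},
  {"x": 0,"y": 0,"z": 4,"roll": 0},
  {"x": 0,"y": 0,"z": 4,"roll": 0},
  {"x": 0,"y": 0,"z": 4,"roll": 0},
  {"x": 0,"y": 0,"z": 3,"roll": 0},
  {"x": 0,"y": 0,"z": 2,"roll": 0},
  {"x": 0,"y": 0,"z": 0.5,"roll": 0},
  {"x": -1,"y": 0,"z": 0,"roll": 0},
  {"x": -1,"y": 0,"z": 0,"roll": 0},
  {"x": -0.6,"y": 0,"z": 0,"roll": 0},
  {"x": 0,"y": 0,"z": 0,"roll": 0},
])

```text
clock: 36.25
tool_pos: [0.5454, -0.1727, 0.086]
orientation: [-179.9, -0.0, -69.9]
force: [-0.3, 0.5, 0.8]
opening: 0.0003
```

```bash
python3 - <<'E'
from ov import *
o=ctrl.get_obs(); print(o['tool_pos'],o['orientation'],o['force'],o['clock'])
s=snap('side','s22.png'); im=s['image'][:,:,::-1].copy()
cv2.imwrite('pics/s22o.png',cv2.resize(im[120:250,230:350],None,fx=4.5,fy=4.5,interpolation=2))
E
```

```text
[ 0.54542265 -0.17271318  0.08597444] [-1.79876736e+02 -3.98067205e-02 -6.99315007e+01] [-0.33505545  0.53320013  0.76259314] 36.25
```

View pics/s22o.png

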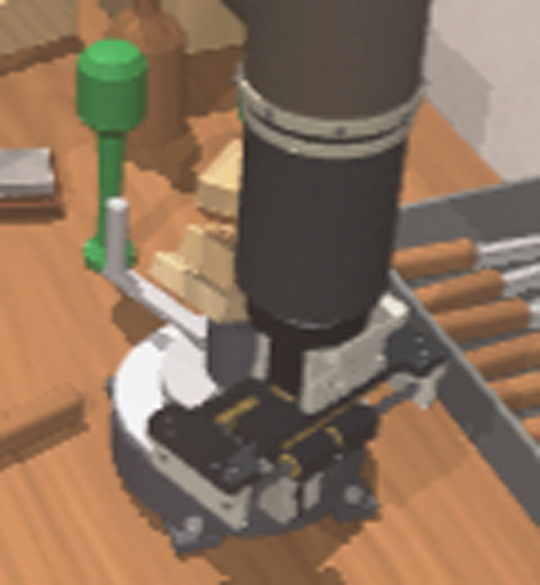

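>>> jog_arm([
  {"x": -0.5,"y": 0,"z": 0,"roll": 0},
  {"x": -0.4,"y": 0,"z": 0,"roll": 0},
  {"x": 0,"y": 0,"z": 0,"roll": 0},
])

```text
clock: 36.6
tool_pos: [0.5427, -0.1669, 0.0855]
orientation: [-180.0, -0.2, -70.0]
force: [1.2, -10.7, 0.8]
opening: 0.0006
```

>>> jog_arm([
  {"x": -0.3,"y": 0.15,"z": 0,"roll": 0},
  {"x": -0.3,"y": 0.15,"z": 0,"roll": 0},
  {"x": -0.3,"y": 0.15,"z": 0,"roll": 0},
  {"x": 0,"y": 0,"z": 0,"roll": 0},
])

```text
clock: 37.0
tool_pos: [0.5377, -0.1612, 0.0874]
orientation: [-179.7, -0.3, -70.0]
force: [3.5, -16.2, 8.2]
opening: 0.0005
```

>>> jog_arm([
  {"x": -0.3,"y": 0.12,"z": 0,"roll": 0},
  {"x": -0.3,"y": 0.1,"z": 0,"roll": 0},
  {"x": -0.3,"y": 0.05,"z": 0,"roll": 0},
  {"x": 0,"y": 0,"z": 0,"roll": 0},
])

```text
clock: 37.4
tool_pos: [0.5332, -0.1539, 0.0882]
orientation: [-179.6, -0.4, -69.9]
force: [4.8, -18.8, 9.9]
opening: 0.0007
```

>>> jog_arm([
  {"x": -0.3,"y": 0.05,"z": 0,"roll": 0},
  {"x": -0.3,"y": 0,"z": 0,"roll": 0},
  {"x": 0,"y": 0,"z": 0,"roll": 0},
])

```text
clock: 37.7
tool_pos: [0.5261, -0.1454, 0.0846]
orientation: [-180.0, 0.0, -70.0]
force: [-0.0, -0.5, 0.6]
opening: 0.0006
```

```bash
python3 - <<'E'
from ov import *
o=ctrl.get_obs(); print(o['tool_pos'],o['orientation'],o['force'],o['clock'])
s=snap('side','s23.png'); im=s['image'][:,:,::-1].copy()
cv2.imwrite('pics/s23o.png',cv2.resize(im[120:250,230:350],None,fx=4.5,fy=4.5,interpolation=2))
s=snap('top','t23.png'); im=s['image'][:,:,::-1].copy()
cv2.imwrite('pics/t23o.png',cv2.resize(im[110:230,220:340],None,fx=4.5,fy=4.5,interpolation=2))
E
```

```text
[ 0.52612024 -0.14536457  0.08464905] [-1.79992529e+02  1.77226045e-02 -7.00452720e+01] [-0.0407865  -0.48106608  0.63547652] 37.7
```

View pics/s23o.png

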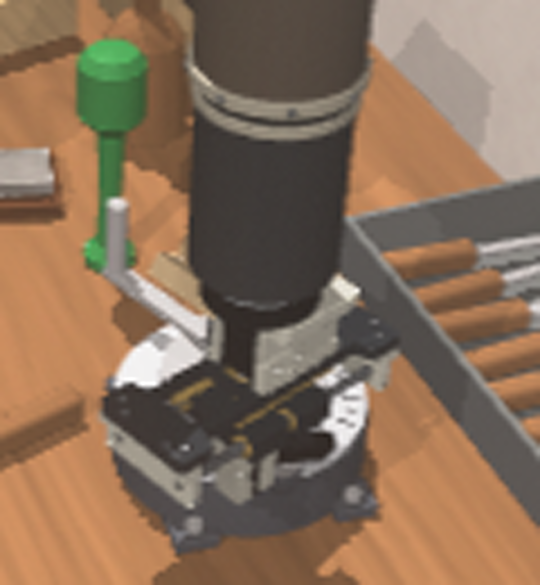

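View pics/t23o.png

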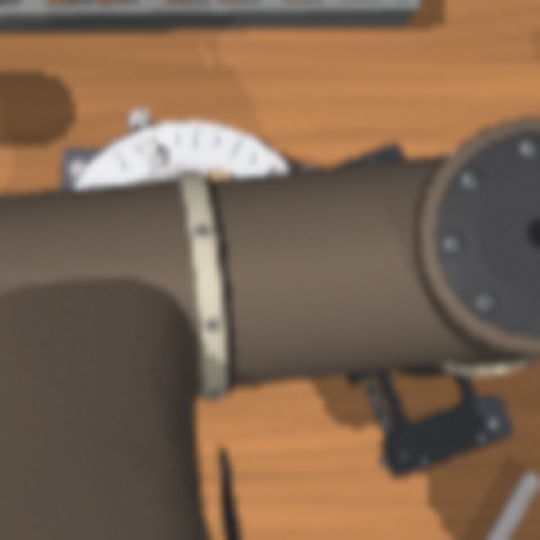

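>>> jog_arm([
  {"x": 1,"y": 0,"z": 0,"roll": 0},
  {"x": 1,"y": -0.2,"z": 0,"roll": 0},
  {"x": 0.7,"y": -0.4,"z": 0,"roll": 0},
  {"x": 0,"y": 0,"z": 0,"roll": 0},
])

```text
clock: 38.2
tool_pos: [0.5424, -0.1697, 0.0843]
orientation: [180.0, -0.0, -70.1]
force: [-0.2, -0.3, -0.2]
opening: 0.0003
```

```bash
python3 - <<'E'
from ov import *
o=ctrl.get_obs(); print(o['tool_pos'],o['orientation'],o['force'],o['clock'])
s=snap('side','s24.png'); im=s['image'][:,:,::-1].copy()
a=cv2.resize(im[190:245,250:320],None,fx=8,fy=8,interpolation=2)
for th,col in ((-10,(0,255,255)),(-30,(0,0,255))):
    P=(proj(cam(s),barpts(.5747,-.029,-5,th))-[250,190])*8; h=cv2.convexHull(np.float32(P)); cv2.polylines(a,[np.int32(h)],True,col,1)
cv2.imwrite('pics/s24o.png',a)
E
```

```text
[ 0.54235911 -0.16965611  0.08429389] [ 1.79999729e+02 -1.40041105e-02 -7.00540098e+01] [-0.1588287  -0.26293649 -0.24816852] 38.2
```

View pics/s24o.png

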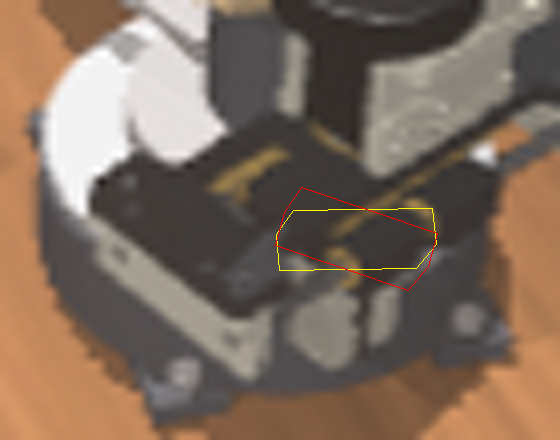

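>>> jog_arm([
  {"x": -0.5,"y": 0,"z": 0,"roll": 0},
  {"x": -0.5,"y": 0,"z": 0,"roll": 0},
  {"x": -0.4,"y": 0,"z": 0,"roll": 0},
  {"x": 0,"y": 0,"z": 0,"roll": 0},
])

```text
clock: 38.65
tool_pos: [0.5364, -0.155, 0.0848]
orientation: [-180.0, -0.0, -69.9]
force: [-0.4, -1.4, -0.7]
opening: 0.0004
```

>>> jog_arm([
  {"x": -0.3,"y": 0.05,"z": 0,"roll": 0},
  {"x": -0.3,"y": 0.05,"z": 0,"roll": 0},
  {"x": 0,"y": 0,"z": 0,"roll": 0},
])

```text
clock: 38.95
tool_pos: [0.5354, -0.1519, 0.0857]
orientation: [-179.9, -0.2, -70.0]
force: [5.3, -12.4, -0.8]
opening: 0.0003
```

>>> jog_arm([
  {"x": -0.3,"y": 0,"z": 0,"roll": 0},
  {"x": -0.3,"y": -0.05,"z": 0,"roll": 0},
  {"x": 0,"y": 0,"z": 0,"roll": 0},
])

```text
clock: 39.25
tool_pos: [0.535, -0.1474, 0.087]
orientation: [-179.8, -0.3, -69.9]
force: [4.9, -20.5, 5.6]
opening: 0.0002
```

>>> jog_arm([
  {"x": -0.25,"y": -0.1,"z": 0,"roll": 0},
  {"x": -0.25,"y": -0.1,"z": 0,"roll": 0},
  {"x": 0,"y": 0,"z": 0,"roll": 0},
])

```text
clock: 39.55
tool_pos: [0.5345, -0.1433, 0.0876]
orientation: [-179.9, -0.4, -70.0]
force: [1.2, -25.4, 10.8]
opening: 0.0008
```

>>> jog_arm([
  {"x": -0.2,"y": -0.1,"z": 0,"roll": 0},
  {"x": 0,"y": 0,"z": 0,"roll": 0},
])

```text
clock: 39.75
tool_pos: [0.5343, -0.1415, 0.0877]
orientation: [-179.9, -0.4, -70.0]
force: [0.2, -27.8, 13.5]
opening: 0.0004
```

>>> jog_arm([
  {"x": -0.15,"y": -0.1,"z": 0,"roll": 0},
  {"x": 0,"y": 0,"z": 0,"roll": 0},
])

```text
clock: 39.95
tool_pos: [0.5318, -0.138, 0.0861]
orientation: [179.9, -0.2, -70.0]
force: [-6.6, -15.2, 11.8]
opening: 0.0003
```

>>> jog_arm([
  {"x": 1,"y": 0,"z": 0,"roll": 0},
  {"x": 2,"y": 0,"z": 0,"roll": 0},
  {"x": 3,"y": 0,"z": -2,"roll": 0},
  {"x": 2,"y": 0,"z": -4,"roll": 0},
  {"x": 0,"y": 0,"z": -4,"roll": 0},
  {"x": 0,"y": 0,"z": -4,"roll": 0},
  {"x": 0,"y": 0,"z": -4,"roll": 0},
  {"x": 0,"y": 0,"z": 0,"roll": 0},
])

```text
clock: 40.75
tool_pos: [0.5628, -0.2111, 0.2712]
orientation: [-179.5, -0.3, -70.0]
force: [-0.5, 0.3, -0.2]
opening: 0.0008
```

```bash
python3 - <<'E'
from ov import *
o=ctrl.get_obs(); print(o['tool_pos'],o['orientation'],o['force'],o['clock'])
s=snap('side','s25.png'); im=s['image'][:,:,::-1].copy()
a=cv2.resize(im[130:250,250:320],None,fx=5,fy=5,interpolation=2); b=a.copy()
for th,col in ((-44,(0,255,255)),(-30,(0,0,255))):
    P=(proj(cam(s),barpts(.5747,-.029,-5,th))-[250,130])*5; h=cv2.convexHull(np.float32(P)); cv2.polylines(a,[np.int32(h)],True,col,1)
cv2.imwrite('pics/s25o.png',np.hstack([a,b]))
s=snap('top','t25.png'); im=s['image'][:,:,::-1].copy()
cv2.imwrite('pics/t25o.png',cv2.resize(im[110:210,220:340],None,fx=5,fy=5,interpolation=2))
E
```

```text
[ 0.56280602 -0.21105644  0.27123946] [-179.50181244   -0.31697873  -69.97312073] [-0.47448644  0.32265341 -0.17645903] 40.75
```

View pics/s25o.png

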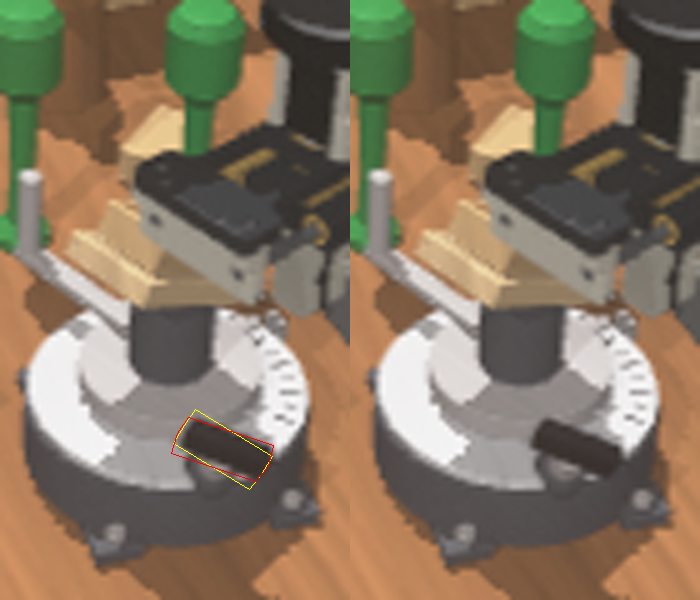

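View pics/t25o.png

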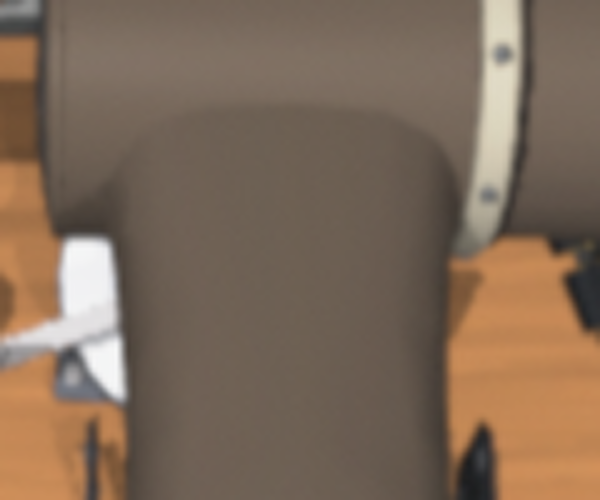

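```bash
python3 - <<'E'
import cv2,numpy as np
a=cv2.imread('pics/side0.png');b=cv2.imread('pics/s25.png')
A=[cv2.resize(i[205:232,278:312],None,fx=11,fy=11,interpolation=2) for i in (a,b)]
cv2.imwrite('pics/cmp.png',np.hstack(A))
for i in (a,b):
    g=i[205:232,278:312].max(2); m=(g<45).astype(np.uint8)
    n,l,st,c=cv2.connectedComponentsWithStats(m); k=1+st[1:,4].argmax(); ys,xs=np.nonzero(l==k)
    cv=np.cov(np.c_[xs,ys].T); w,v=np.linalg.eigh(cv); print(st[k],c[k],np.degrees(np.arctan2(v[1,1],v[0,1])))
E
```

```text
Traceback (most recent call last):
ValueError: attempt to get argmax of an empty sequence
```

View pics/cmp.png

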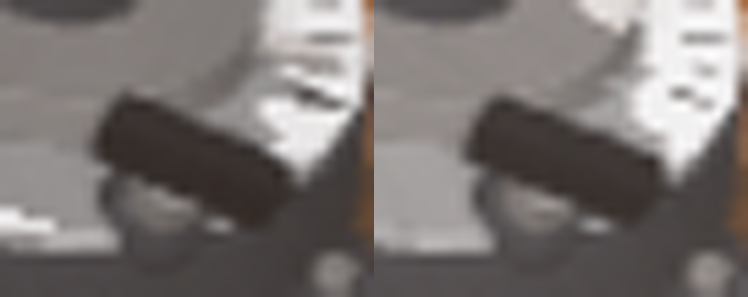

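>>> jog_arm([
  {"x": -1,"y": 0.9,"z": 3,"roll": 0},
  {"x": -1,"y": 0.9,"z": 4,"roll": 0},
  {"x": 0,"y": 0,"z": 4,"roll": 0},
  {"x": 0,"y": 0,"z": 4,"roll": 0},
  {"x": 0,"y": 0,"z": 2.5,"roll": 0},
  {"x": 0,"y": 0,"z": 1,"roll": 0},
  {"x": -1.5,"y": 0,"z": 0,"roll": 0},
  {"x": -1.5,"y": 0,"z": 0,"roll": 0},
  {"x": -1,"y": 0,"z": 0,"roll": 0},
  {"x": 0,"y": 0,"z": 0,"roll": 0},
  {"x": 0,"y": 0,"z": 0,"roll": 0},
])

```text
clock: 41.95
tool_pos: [0.5234, -0.1595, 0.0807]
orientation: [-179.9, -0.0, -69.9]
force: [0.3, 0.8, -0.4]
opening: 0.0004
```

>>> jog_arm([
  {"x": -0.47,"y": -0.17,"z": -0.5,"roll": 0},
  {"x": -0.13,"y": -0.27,"z": 0,"roll": 0},
  {"x": -0.13,"y": -0.27,"z": 0,"roll": 0},
  {"x": 0,"y": 0,"z": 0,"roll": 0},
])

```text
clock: 42.35
tool_pos: [0.5274, -0.1507, 0.0846]
orientation: [-180.0, -0.0, -70.0]
force: [0.1, 0.9, 0.2]
opening: 0.0
```

>>> jog_arm([
  {"x": -0.13,"y": -0.27,"z": 0,"roll": 0},
  {"x": 0,"y": 0,"z": 0,"roll": 0},
])

```text
clock: 42.55
tool_pos: [0.5293, -0.1486, 0.0844]
orientation: [180.0, 0.0, -70.0]
force: [0.1, 0.3, -0.3]
opening: 0.0004
```

>>> jog_arm([
  {"x": -0.13,"y": -0.27,"z": 0,"roll": 0},
  {"x": -0.08,"y": -0.18,"z": 0,"roll": 0},
  {"x": 0,"y": 0,"z": 0,"roll": 0},
])

```text
clock: 42.85
tool_pos: [0.5328, -0.145, 0.0845]
orientation: [180.0, -0.0, -70.0]
force: [-0.3, -0.1, -0.2]
opening: 0.0005
```

>>> jog_arm([
  {"x": -0.08,"y": -0.18,"z": 0,"roll": 0},
  {"x": -0.08,"y": -0.18,"z": 0,"roll": 0},
  {"x": 0,"y": 0,"z": 0,"roll": 0},
])

```text
clock: 43.15
tool_pos: [0.5338, -0.1433, 0.0842]
orientation: [179.8, 0.0, -70.0]
force: [-4.8, -6.2, 0.5]
opening: 0.0003
```

Contact; continue in small steps to the stop.

>>> jog_arm([
  {"x": -0.08,"y": -0.18,"z": 0,"roll": 0},
  {"x": -0.08,"y": -0.18,"z": 0,"roll": 0},
  {"x": 0,"y": 0,"z": 0,"roll": 0},
])

```text
clock: 43.45
tool_pos: [0.5341, -0.1424, 0.084]
orientation: [179.5, -0.0, -70.1]
force: [-9.1, -15.6, 4.5]
opening: 0.0003
```

>>> jog_arm([
  {"x": -0.08,"y": -0.18,"z": 0,"roll": 0},
  {"x": 0,"y": 0,"z": 0,"roll": 0},
])

```text
clock: 43.65
tool_pos: [0.5343, -0.142, 0.084]
orientation: [179.4, -0.0, -70.1]
force: [-13.7, -18.9, 7.3]
opening: 0.0004
```

>>> jog_arm([
  {"x": -0.08,"y": -0.18,"z": 0,"roll": 0},
  {"x": 0,"y": 0,"z": 0,"roll": 0},
])

```text
clock: 43.85
tool_pos: [0.5348, -0.1412, 0.0842]
orientation: [179.3, -0.0, -70.1]
force: [-16.7, -22.1, 11.0]
opening: 0.0005
```

>>> jog_arm([
  {"x": -0.08,"y": -0.18,"z": 0,"roll": 0},
  {"x": 0,"y": 0,"z": 0,"roll": 0},
])

```text
clock: 44.05
tool_pos: [0.535, -0.1407, 0.0843]
orientation: [179.1, -0.0, -70.1]
force: [-20.3, -26.3, 15.4]
opening: 0.0006
```

>>> jog_arm([
  {"x": -0.08,"y": -0.18,"z": 0,"roll": 0},
  {"x": 0,"y": 0,"z": 0,"roll": 0},
])

```text
clock: 44.25
tool_pos: [0.5351, -0.1404, 0.0843]
orientation: [179.0, -0.1, -70.1]
force: [-22.9, -31.1, 17.2]
opening: 0.0002
```

>>> jog_arm([
  {"x": 0.4,"y": 0.9,"z": 0,"roll": 0},
  {"x": 1.5,"y": 0.8,"z": 0,"roll": 0},
  {"x": 3,"y": 0,"z": 0,"roll": 0},
  {"x": 3,"y": 0,"z": -3,"roll": 0},
  {"x": 0,"y": 0,"z": -4,"roll": 0},
  {"x": 0,"y": 0,"z": -4,"roll": 0},
  {"x": 0,"y": 0,"z": -4,"roll": 0},
  {"x": 0,"y": 0,"z": -4,"roll": 0},
  {"x": 0,"y": 0,"z": 0,"roll": 0},
])

```text
clock: 45.15
tool_pos: [0.5577, -0.2151, 0.2812]
orientation: [-179.5, -0.3, -70.0]
force: [0.1, 0.5, -0.1]
opening: 0.0008
```

```bash
python3 - <<'E'
from ov import *
o=ctrl.get_obs(); print(o['tool_pos'],o['force'],o['clock'])
s=snap('side','s26.png')
L=[cv2.imread('pics/'+f)[205:232,278:312] for f in('side0.png','s25.png','s26.png')]
for i in L:
    g=i.max(2); print(g.min()); m=(g<g.min()+22).astype(np.uint8)
    n,l,st,c=cv2.connectedComponentsWithStats(m); k=1+st[1:,4].argmax(); ys,xs=np.nonzero(l==k)
    w,v=np.linalg.eigh(np.cov(np.c_[xs,ys].T)); print(st[k],c[k],np.degrees(np.arctan(v[1,1]/v[0,1])))
cv2.imwrite('pics/cmp2.png',np.hstack([cv2.resize(i,None,fx=7,fy=7,interpolation=2) for i in L]))
for th in(-44,-40,-36,-30):
    P=proj(cam(s),barpts(.5747,-.029,-5,th)); d=P[4:].mean(0)-P[:4].mean(0); print(th,np.degrees(np.arctan(d[1]/d[0])))
E
```

```text
[ 0.55770257 -0.21510948  0.2812494 ] [ 0.05652604  0.51878104 -0.1182156 ] 45.15
51
[  9   9  24  18 206] [21.36893204 17.25242718] 28.734386331010317
57
[  9   9  24  18 188] [21.20744681 16.73404255] 26.991057773677127
58
[  9   9  24  18 203] [21.42364532 17.26108374] 28.769368594775194
-44 31.4360585494398
-40 27.75943694984172
-36 24.06722200367058
-30 18.487785084105127
```

View pics/cmp2.png

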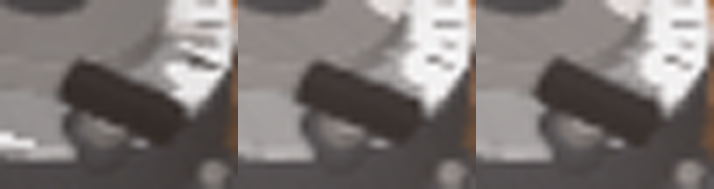

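>>> jog_arm([
  {"x": -2,"y": -1.2,"z": -1,"roll": 0},
  {"x": -3,"y": -1.9,"z": 0,"roll": 0},
  {"x": -3.5,"y": -2.2,"z": 0,"roll": 0},
  {"x": -3.5,"y": -2.2,"z": 0,"roll": 0},
  {"x": -3.5,"y": -2.2,"z": 0,"roll": 0},
  {"x": -3.5,"y": -2.2,"z": 0,"roll": 0},
  {"x": -3.5,"y": -2.2,"z": 0,"roll": 0},
  {"x": -3.5,"y": -2.2,"z": 0,"roll": 0},
  {"x": -2.8,"y": -1.7,"z": 0,"roll": 0},
  {"x": -1,"y": -0.4,"z": 0,"roll": 0.108},
  {"x": 0,"y": 0,"z": 0,"roll": 0},
  {"x": 0,"y": 0,"z": 0,"roll": 0},
])

```text
clock: 46.4
tool_pos: [0.6256, 0.1287, 0.2835]
orientation: [179.9, -0.0, -76.0]
force: [0.2, -0.6, -0.1]
opening: 0.0005
```

>>> jog_arm([
  {"x": 0,"y": 0,"z": 3,"roll": 0},
  {"x": 0,"y": 0,"z": 3.5,"roll": 0},
  {"x": 0,"y": 0,"z": 2.5,"roll": 0},
  {"x": 0,"y": 0,"z": 1.5,"roll": 0},
  {"x": 0,"y": 0,"z": 0,"roll": 0},
  {"x": 0,"y": 0,"z": 0,"roll": 0},
])

```text
clock: 47.0
tool_pos: [0.6262, 0.1279, 0.18]
orientation: [-180.0, -0.0, -76.2]
force: [0.1, 0.5, 1.7]
opening: -0.0
```

```bash
python3 look.py w27 .578 -.0255 19.5 109.5; python3 -c "
from h import *
s=snap('side','s27.png')"
```

```text
[0.62618561 0.1278553  0.18002508] [-1.79993672e+02 -2.18107944e-02 -7.61708215e+01] [0.12073145 0.45733909 1.65861857] -3.8633191794980445e-05 47.0
0.16074732457136545 72.556812730156
[247  42]
```

View pics/w27z.png

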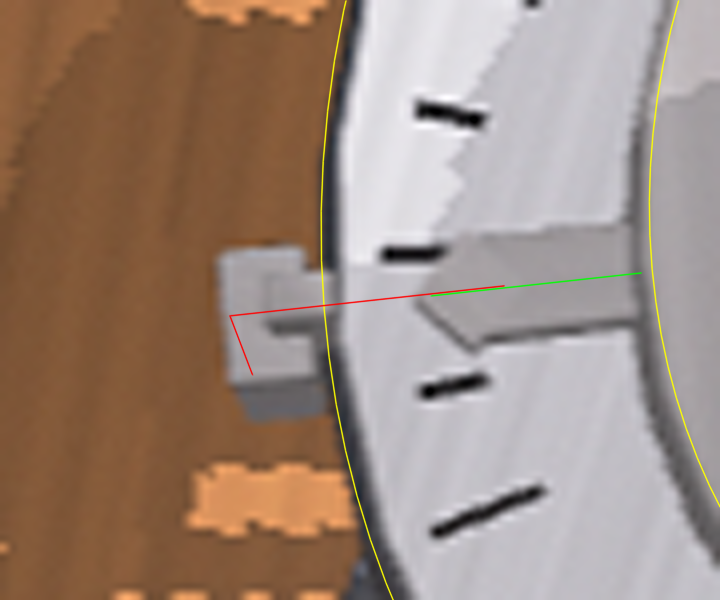

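View pics/s27.png

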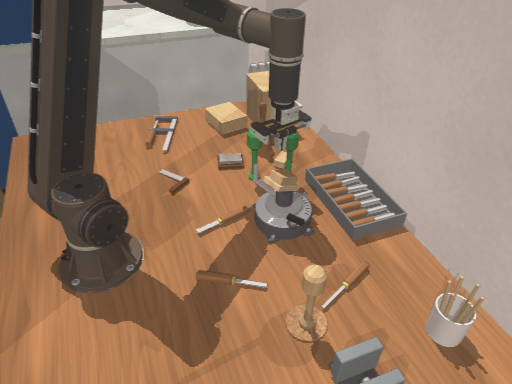

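>>> jog_arm([
  {"x": 0,"y": 0,"z": -2,"roll": 0},
  {"x": 0,"y": 0,"z": -3,"roll": 0},
  {"x": 0,"y": 0,"z": -3,"roll": 0},
  {"x": 0,"y": 0,"z": -2,"roll": 0},
  {"x": 0,"y": 0,"z": 0,"roll": 0},
  {"x": 0,"y": 0,"z": 0,"roll": 0},
])

```text
clock: 47.7
tool_pos: [0.6261, 0.1288, 0.2809]
orientation: [-179.9, 0.1, -76.2]
force: [-0.7, 0.4, -1.5]
opening: 0.0001
```

```bash
python3 -c "
from h import *
o=ctrl.get_obs();print(o['clock'],o['tool_pos'],o['force'])
print(ctrl.close_job())"
```

```text
47.7 [0.62614986 0.12881884 0.28094241] [-0.68177146  0.41167402 -1.54437643]
the job is handed in; nothing more can be done
None
```

I did the whole job in the order asked and handed it in at 47.7 s, with the arm raised and touching nothing.

- **Finial:** I lifted it by the bulb and stood it near the centre of the cork pad. It was still upright with its whole foot on the pad in the last side picture.
- **Loosening:** I pushed the clamp wing to its loose stop. The picture matched the expected loose angle.
- **Swing:** I swung the head by its handle. My first setting overshot by about 1.5°, so I gripped the post and pulled it back. In the last enlarged picture, taken after tightening, the pointer lines up with the index tab to within about 0.5°.
- **Tightening:** The finger slipped off the wing's end partway, and a picture then showed the wing a few degrees short of tight. I pushed again until it met the stop. Its angle in the side picture is now 28.8°, against 28.7° at the start.

**Checks that disagreed:**
- The fixed cameras and the arm differed by about 3–5 mm, so I positioned by the wrist camera.
- An oblique wrist view put the pointer about 1° off from the view nearly overhead. I trusted the overhead view.

**Forces:** Wing pushes peaked at about 43 N on the fingertips. That is over the 40 N limit set for the arm and gripper body, but only the fingertips were meant to be touching the wing. It stayed well under the 120 N wrist limit.

The other things on the bench looked undisturbed in the last side picture; I did not measure them one by one.

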